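# Clamp a circuit board under the lever-lifted foot of a test press

## Task

Raise the red-knobbed lever on the side of the test press fully to lift its presser foot, then slide the small green circuit board with the heat sink, gold-contact end first, along the guide rails under the head until it is fully home against the end stop. Then swing the lever fully down again so that the foot holds the board, and let go; leave the spool, tin, jar and drive where they are.

Things in the scene. Friction and masses are not known exactly. Their poses are not given: they have to be found in the camera images.
- seat (a point): Point on the bed of the test press, 20 mm above the bench: the centre of the board's underside must come here. z is up, x is the direction in which the board slides in, y to the left of that. Two black guide rails, 6 mm high, 66 mm apart inside, run from x -60 to 60 mm, and flare from x -60 to -89 mm (84 mm apart at the mouth). A black end stop 10 mm high has its face at x = 60 mm.
- press: The test press: grey C-shaped machine fixed on an aluminium base plate 20 mm thick. Origin on the bench below seat, same axes. Base plate x -90 to 160, y -65 to 65 mm. The head overhangs from x = 32 mm on, 60 mm wide (y -30 to 30), z 85 to 147 mm; its column stands at x 98 to 152 mm, y -35 to 35. The foot comes down at x = 46 mm, y = 0.
- board_mid (a point): Centre of the underside of the loose green circuit board, 120 (x) x 60 (y) x 4 mm thick, 0.06 to 0.13 kg, z up. Its +x end carries gold contacts and a bare gold spot 14 mm from the edge where the foot presses; it goes in first. Near the middle two connectors (blue and black, 10 mm high, x -8 to 16 mm, at the long edges). Toward the -x end stands a heat sink.
- board_grip (a point): Where to pinch the board: its silver finned heat sink, 30 (x) x 24 (y) x 36 mm high, centred at x = -36 mm of the board. The point is on the sink's centre line, 28 mm above the board's underside and 12 mm below the sink's top. Axes as board_mid; pinch across the board's y (24 mm). Nothing else rises from the board within 13 mm of the sink.
- lift_lever (a joint): Angle of the lift lever (rad): 0 fully down, 1.1 fully up at its stop; starts at 0 to 0.15. It stays where it is left (friction 0.2 N m, 2.5 N at the knob). It lifts the foot 18 mm per rad; at 0 the foot's face is 1 mm above the bare bed, so it blocks the board until raised. The foot is sprung: lowered onto the board it gives 3 mm (about 6 N).
- lever_knob (a point): Centre of the lever's red knob, a cylinder 22 mm in diameter and 24 mm long, its flat ends facing along seat's x (pinch them from above; the knob may turn between the fingers). 80 mm from the pivot, on the -y side of the head in seat's frame; it swings in the plane x = 60 mm, from 0.45 rad below the horizontal (down) to 0.65 rad above (up).
- lever_pivot (a point): Pivot of the lever on the side of the head, at x = 60, y = -34, z = 95 mm in seat's frame; the hinge axis is along seat's x. Same axes as seat.
- foot: Round foot of the press, 18 to 20 mm diameter with a black rubber face, under the head; origin at the centre of its lower face. It moves straight up and down.
- spool: Bystander: upright steel-coloured solder spool, 54 mm diameter, 62 mm high, origin at the centre of its underside.
- flux_tin: Bystander: round yellow tin with a silver top, 60 mm diameter, 30 mm high, origin at the centre of its underside.
- jar: Bystander: amber jar with black cap, 52 mm diameter, 70 mm high, origin at the centre of its underside.
- drive: Bystander: flat dark drive, 70 (x) x 100 (y) x 12 mm, origin at the centre of its underside.
Things that resemble listed ones, but are neither listed nor needed, are in the scene too. What is meant by the part that bears board_mid is not brown or orange, and is the larger of those in its own colour.

How it is judged:
By the outcome, as a careful person would: the job done as asked, in the order asked, and still so for the second after the job is handed in, with the robot touching nothing.
It also fails if it takes over 64 s, if anything falls off the work surface, if the arm or the gripper's body presses on something with over 40 N, if the wrist force passes 120 N, or if a joint passes its speed limit or range.

## Robot

A 6-joint arm with a two-finger parallel gripper is mounted at the origin on the work surface. World frame = base frame: x ahead of the robot, y to its left, z up, the work surface at z = 0. Lengths are in m, angles in rad, forces in N, time in s.
With the tool pointing down it reaches from about 0.375 to 0.925 m from the base axis. Payload 5.7 kg.
Tool frame: the origin (TCP) lies midway between the tips of the shut fingers; the grasp point (between the pads) lies 19 mm behind it; z points along the fingers, x is the direction in which the jaws open and shut, and the axes are right-handed (so a half turn about z gives the same grasp; the last joint's range is limited). The gripper opens to 88 mm and grips with 3 to 60 N. Pads are 20 mm wide; open, the fingers measure 115 mm over their backs; the gripper's body (75 mm by 178 mm) begins 61 mm behind the grasp point.
Start: joints at [0.989, 0.359, 1.51, -0, 1.272, -0.115], TCP at [0.27, 0.536, 0.223] pointing down, gripper open.
Joint ranges: [-2.97, 2.97], [-1.01, 2.36], [0.21, 2.38], [-0.96, 4.11], [0.2, 2.71], [-2.98, 2.98]. Speed limits (rad/s): [2.39, 2.39, 3.14, 3.14, 3.14, 3.14].

## Interface

Orientations are given as a rotation vector (axis times angle).
In Python, from rig import manip, optics, nets gives the robot as it stands.
- The arm moves only by the tool step_arm, never from a script. Its argument "plan" is a list of rows, each a list of 7 numbers: the closure, from -1 (fully open) to 1 (shut), so that 0 is half open, then the shift along the tool's x, y, z in cm, then the turn, a rotation vector about the tool's x, y, z in rad. A call has 1 to 20 rows; each row shifts and turns the commanded pose from where the row before left it, along the tool's axes as they then stand; what a row does not reach is not made up. A row lasts 1/12 s, in which the tool goes at most 41.7 mm and 7.16 degrees, less where a joint would pass 70% of its speed; a pose out of reach is approached as far as the arm can. A call is refused whole if a number of a shift passes 4.17 or a number of a turn 0.125, either way. A call with a gripper value outside its range is refused whole. The fingers move at their own pace and stop on an object; the grip force is fixed at half the most. Time passes only in rows, so rows that do not move let the fingers close. It gives the time, the measured TCP pose, the force and the opening at its end, in the units of the state.
- manip.sense(): the state, without advancing time (a new reading comes with each control period).
- optics.get_image(name): name is "scene" or "side" or "wrist"; returns the picture (420x560x3 uint8, red, green, blue); there is no depth.
- optics.camera_model(name): a dict with "fov_y" (degrees; the focal length in pixels is half the picture's height over the tangent of half this angle, whatever the lens; pixels are square), "cx", "cy" (the principal point, pixels), "R" (3x3) and "t" (3): a world point X has camera coordinates R X + t. Camera axes: x right, y down, z forward; pixel columns grow to the right and rows downward; lengths in m; the calibration is good to about 2 mm. The wrist camera is an equidistant fisheye: a pixel r from the principal point sees the ray r / f radians off the axis. A picture is of the moment at which its call begins: read the wrist's pose just before it. camera_model takes no time and is no camera call; for the wrist camera it gives the pose at the moment of the call.
- manip.job_done(): hands the job in, once; it reports no verdict.
Trained networks look in the newest picture that a camera, given by its name, has taken for a name from the list of things; names that differ only in an ending like _2 or _b are one class to them, and where a whole thing is asked for, a point or a joint stands for the part that bears it (a point fixed in the world has none). Each returns a list of dicts, best first, with "p" (0 to 1); they miss things now and then, are a little off and sometimes report something else, mostly with a low value. They report only what shows in the picture. A call takes as long as a camera call. They do not tell look-alikes from the thing itself.
- nets.spot_in(camera, thing): "rect" ([left, top, right, bottom] in pixels, round what is visible of it).
- nets.cut_out(camera, thing): "mask" (420x560 bool, what is visible of it) and "rect" ([left, top, right, bottom] in pixels, round what is visible of it).
- nets.mark_of(camera, thing): "location" ([column, row] in pixels: a listed point, or the origin of a listed thing).
The state is a dict: "clock": time; "q": joint angles; "joint_velocities": joint speeds; "joint_efforts": joint torques, N m; "ee_pos": TCP position; "ee_rot": TCP orientation; "wrist_force": force on the tool from outside, world axes, zero at the start; "wrist_torque": the same for the moment, N m; "width": finger opening in m.
Only numpy, scipy, OpenCV 4.12 (cv2) and the standard library are available. Lean on these libraries where they do the work, as an engineer would, in place of code of your own. Each camera call takes 0.05 s, during which the arm holds its last target.

## Working session

There is one attempt and no reset: what is moved stays moved. The work goes in short steps, Python scripts to look and compute and a tool call to move; the robot and the scene stay as the last step left them, time stands still between calls to the robot, and variables do not carry over. Pictures are saved under pics/ and viewed, and the job is handed in when it is done.

Besides the shell and the picture viewer there is one more tool, called after "Request:" by a JSON object that holds its "fn" and its "kwargs". step_arm: Moves the arm, as the interface text tells. Its arguments: {"type":"object","properties":{"plan":{"type":"array"}},"required":["plan"]}

```bash
ls; mkdir -p pics
python3 - <<'E'
from rig import manip, optics, nets
import cv2
s=manip.sense(); print(s)
for n in ["scene","side","wrist"]:
    im=optics.get_image(n); cv2.imwrite(f"pics/a_{n}.png",im[:,:,::-1])
    m=optics.camera_model(n); print(n,m)
E
```

```text
pics
{'clock': 0.0, 'q': array([ 9.88931863e-01,  3.59454717e-01,  1.51141154e+00, -1.51657962e-06,
        1.27245636e+00, -1.15112716e-01]), 'joint_velocities': array([-1.71590055e-03, -4.58535605e-04,  1.53059109e-05, -4.58560120e-04,
        7.16167044e-04,  1.13878494e-04]), 'joint_efforts': array([ 1.04781222e-03, -5.15352595e+01, -2.70721096e+01,  6.77912054e-02,
        3.50267300e-02, -1.58367943e-04]), 'ee_pos': array([0.26963993, 0.53525587, 0.22184746]), 'ee_rot': array([ 2.67433296e+00,  1.64709879e+00, -2.46062758e-03]), 'wrist_force': array([-0.4826102 ,  0.02917103,  0.18988807]), 'wrist_torque': array([ 0.00193023, -0.01304146,  0.02521809]), 'width': 0.08778765952769227}
scene {'fov_y': 51.5474725432495, 'cx': 281.76020759226304, 'cy': 213.21736731424954, 'R': array([[-0.27074467,  0.96262234, -0.00745402],
       [ 0.73765799,  0.20248425, -0.64409691],
       [-0.61851275, -0.17988432, -0.76490758]]), 't': array([ 0.19756405, -0.3261603 ,  1.36234398])}
side {'fov_y': 44.35879493722935, 'cx': 278.95494596964033, 'cy': 213.93858173216216, 'R': array([[ 0.98387511, -0.17801317, -0.01735136],
       [-0.14515025, -0.73800861, -0.65899522],
       [ 0.10450438,  0.65088755, -0.75194696]]), 't': array([-0.55892693,  0.10111053,  1.20159699])}
wrist {'fov_y': 65.70646984690485, 'cx': 275.09084299179773, 'cy': 203.23038222171974, 'R': array([[ 0.4507259 ,  0.89266146, -0.00129907],
       [ 0.85702264, -0.43232299,  0.28037302],
       [ 0.24971657, -0.12748472, -0.95989025]]), 't': array([-0.60072836, -0.03465347,  0.39119443])}
```

View pics/a_scene.png

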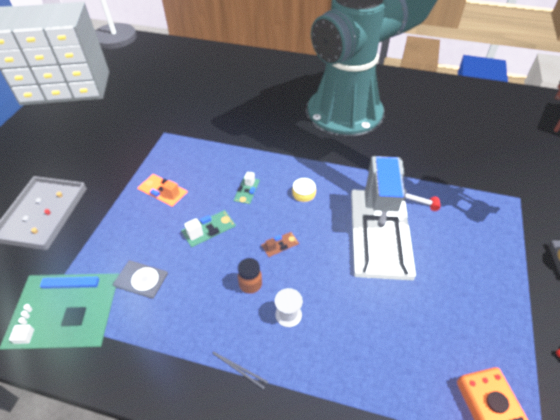

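View pics/a_side.png

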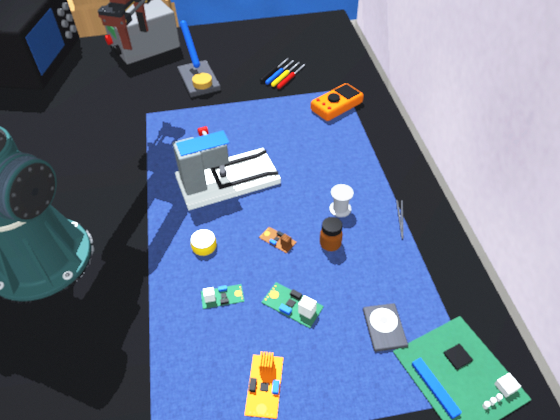

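View pics/a_wrist.png

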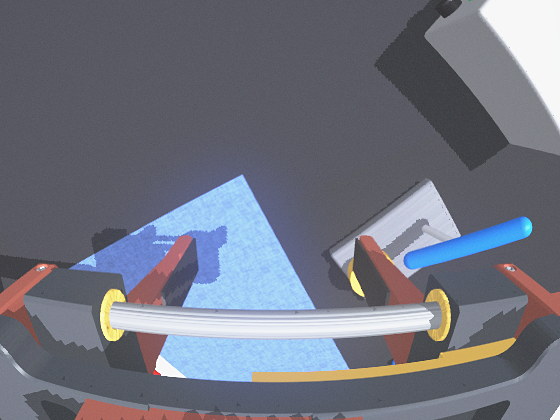

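```bash
cat > h.py <<'E'
import numpy as np, cv2
from rig import manip, optics, nets
def foc(m): return 210/np.tan(np.radians(m["fov_y"]/2))
def ray(name,px,m=None):
    m=m or optics.camera_model(name); f=foc(m)
    d=np.array([px[0]-m["cx"],px[1]-m["cy"]])/f
    if name=="wrist":
        r=np.hypot(*d); v=np.array([*(d/r*np.sin(r) if r>1e-9 else d),np.cos(r)])
    else: v=np.array([*d,1.])
    R=m["R"]; return -R.T@m["t"], R.T@(v/np.linalg.norm(v))
def atz(name,px,z,m=None):
    o,v=ray(name,px,m); return o+v*(z-o[2])/v[2]
def proj(name,X,m=None):
    m=m or optics.camera_model(name); c=m["R"]@np.asarray(X,float)+m["t"]; f=foc(m)
    if name=="wrist":
        r=np.hypot(c[0],c[1]); t=np.arctan2(r,c[2]); return np.array([m["cx"],m["cy"]])+f*t*c[:2]/r
    return np.array([m["cx"]+f*c[0]/c[2],m["cy"]+f*c[1]/c[2]])
def tri(obs):
    A=np.zeros((3,3));b=np.zeros(3)
    for n,px in obs:
        o,v=ray(n,px);P=np.eye(3)-np.outer(v,v);A+=P;b+=P@o
    X=np.linalg.solve(A,b); return X,[np.round(proj(n,X)-px,1) for n,px in obs]
E
python3 - <<'E'
from h import *
for n in ["scene","side"]:
    optics.get_image(n)
    for t in ["board_mid","board_grip","seat","lever_knob","lever_pivot","press","foot","spool","flux_tin","jar","drive"]:
        try:
            print(n,t,[(round(d["p"],2),np.round(d["location"]).tolist()) for d in nets.mark_of(n,t)][:5])
        except Exception as e: print(n,t,e)
s=cv2.imread("pics/a_scene.png");d=cv2.imread("pics/a_side.png")
cv2.imwrite("pics/b_s1.png",cv2.resize(s[150:290,330:450],None,fx=4,fy=4,interpolation=cv2.INTER_CUBIC))
cv2.imwrite("pics/b_s2.png",cv2.resize(s[160:270,130:310],None,fx=4,fy=4,interpolation=cv2.INTER_CUBIC))
cv2.imwrite("pics/b_d1.png",cv2.resize(d[110:220,160:300],None,fx=5,fy=5,interpolation=cv2.INTER_CUBIC))
cv2.imwrite("pics/b_d2.png",cv2.resize(d[220:340,190:340],None,fx=4,fy=4,interpolation=cv2.INTER_CUBIC))
E
```

```text
scene board_mid [(0.96, [209.0, 227.0]), (0.83, [247.0, 190.0]), (0.67, [283.0, 245.0]), (0.66, [162.0, 189.0]), (0.54, [433.0, 207.0])]
scene board_grip [(0.93, [273.0, 243.0]), (0.84, [246.0, 179.0]), (0.83, [193.0, 227.0])]
scene seat [(0.72, [384.0, 242.0])]
scene lever_knob [(0.71, [435.0, 206.0])]
scene lever_pivot [(0.78, [400.0, 196.0])]
scene press [(0.55, [383.0, 246.0])]
scene foot [(0.57, [380.0, 227.0])]
scene spool [(0.62, [288.0, 319.0])]
scene flux_tin [(0.76, [300.0, 193.0])]
scene jar [(0.86, [251.0, 284.0]), (0.49, [193.0, 227.0])]
scene drive [(0.7, [140.0, 280.0])]
side board_mid [(0.8, [296.0, 307.0]), (0.68, [262.0, 384.0]), (0.63, [278.0, 237.0]), (0.58, [218.0, 294.0])]
side board_grip [(0.93, [284.0, 240.0]), (0.8, [306.0, 307.0]), (0.72, [265.0, 360.0]), (0.67, [209.0, 294.0])]
side seat [(0.88, [241.0, 170.0])]
side lever_knob [(0.66, [204.0, 128.0])]
side lever_pivot [(0.75, [209.0, 143.0])]
side press [(0.56, [241.0, 173.0])]
side foot [(0.53, [226.0, 173.0])]
side spool [(0.78, [339.0, 210.0]), (0.38, [223.0, 175.0]), (0.27, [331.0, 244.0])]
side flux_tin [(0.62, [203.0, 246.0])]
side jar [(0.62, [328.0, 245.0])]
side drive [(0.79, [385.0, 324.0])]
```

View pics/b_s1.png

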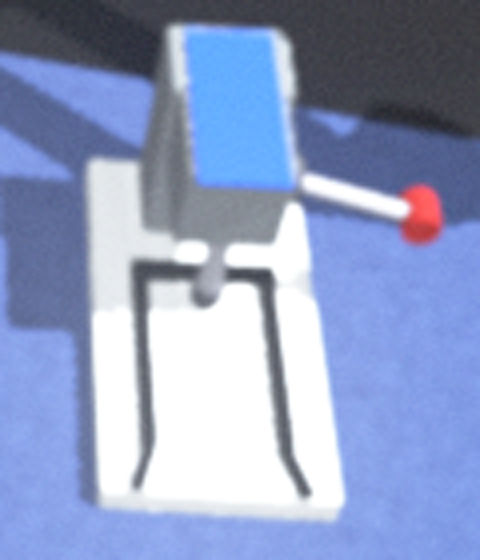

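View pics/b_s2.png

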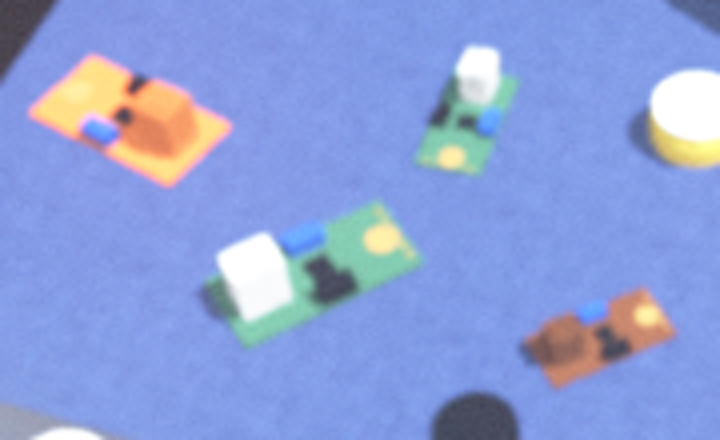

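View pics/b_d1.png

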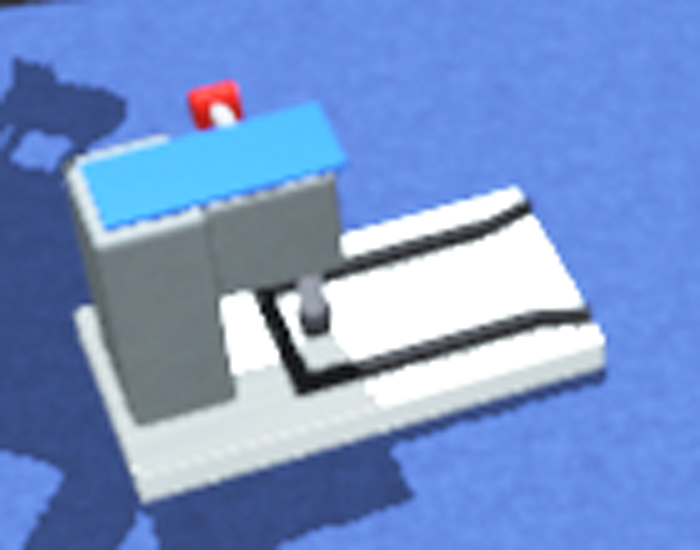

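View pics/b_d2.png

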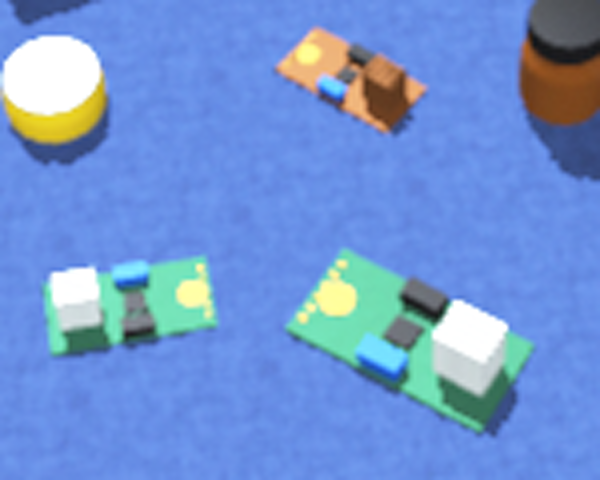

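```bash
cat > fit.py <<'E'
from h import *
from scipy.optimize import least_squares
C={n:optics.camera_model(n) for n in("scene","side")}
def fit(obs,x0):
    def P(p,L): 
        c,s=np.cos(p[2]),np.sin(p[2]); return np.array([p[0]+c*L[0]-s*L[1],p[1]+s*L[0]+c*L[1],L[2]])
    f=lambda p: np.concatenate([proj(n,P(p,np.array(L)/1000),C[n])-px for n,L,px in obs])
    r=least_squares(f,x0,loss="soft_l1"); return r.x,f(r.x).reshape(-1,2)
S=lambda u,v:(u/4+330-.4,v/4+150-.4); D=lambda u,v:(u/5+160-.4,v/5+110-.4)
S2=lambda u,v:(u/4+130-.4,v/4+160-.4); D2=lambda u,v:(u/4+190-.4,v/4+220-.4)
press=[("scene",(-90,65,20),S(97,492)),("scene",(-90,-65,20),S(341,500)),("scene",(-89,42,23),S(138,487)),("scene",(-89,-42,23),S(306,494)),
("scene",(-60,34,24),S(151,438)),("scene",(-60,-34,24),S(285,450)),("scene",(160,65,20),S(88,160)),
("side",(-90,-65,20),D(520,188)),("side",(-90,65,20),D(605,345)),("side",(160,65,20),D(140,490)),
("side",(-89,-43,24),D(528,205)),("side",(-89,43,24),D(590,313)),("side",(-60,-34,24),D(480,228)),("side",(-60,34,24),D(537,315))]
board=[("scene",(60,30,4),S2(378,202)),("scene",(60,-30,4),S2(422,262)),("scene",(-60,-30,4),S2(248,347)),("scene",(-60,30,4),S2(205,282)),
("side",(60,30,4),D2(287,327)),("side",(60,-30,4),D2(345,250)),("side",(-60,-30,4),D2(535,347)),("side",(-60,30,4),D2(485,430))]
if __name__=="__main__":
    X,e=tri([("scene",(384,242)),("side",(241,170))]);print("seat",X,e)
    for nm,o,x0 in(("press",press,[X[0],X[1],3.1]),("board",board,[X[0],X[1]-.4,1.])):
        for y in np.arange(-3,3.2,1.0):
            try:p,e=fit(o,[x0[0],x0[1],y])
            except Exception as ex: continue
            if abs(e).max()<4: print(nm,p,np.round(e,1).tolist()); break
    for t,o in dict(knob=[("scene",(435,206)),("side",(204,128))],pivot=[("scene",(400,196)),("side",(209,143))],bm=[("scene",(209,227)),("side",(296,307))],
      grip=[("scene",(193,227)),("side",(306,307))],foot=[("scene",(380,227)),("side",(226,173))],spool=[("scene",(288,319)),("side",(339,210))],
      tin=[("scene",(300,193)),("side",(203,246))],jar=[("scene",(251,284)),("side",(328,245))],drive=[("scene",(140,280)),("side",(385,324))]).items(): print(t,*tri(o))
E
python3 fit.py
```

```text
seat [0.49888819 0.18082782 0.01753846] [array([-0.2,  0.2]), array([-0.2, -0.2])]
press [ 0.49634217  0.17396776 -2.93678389] [[0.6, -1.1], [-0.4, 0.2], [1.0, -0.4], [-2.1, -0.0], [0.8, 0.8], [-1.9, -0.6], [-0.9, -0.9], [-0.2, -0.3], [0.6, -0.9], [0.0, -2.0], [0.6, 0.3], [0.1, -1.0], [1.4, 0.6], [-1.0, -0.5]]
board [ 0.55551139 -0.23536569 -3.86377144] [[-0.1, -1.2], [0.5, -0.7], [-0.8, -0.0], [-0.7, -0.6], [0.2, 0.1], [0.2, -0.8], [0.7, -1.1], [-0.3, -0.2]]
knob [0.4212085  0.27577771 0.09158147] [array([ 1., -1.]), array([0.8, 0.9])]
pivot [0.42861904 0.19446084 0.10849554] [array([ 0.7, -0.8]), array([0.7, 0.7])]
bm [ 0.55706255 -0.23802181 -0.00097985] [array([-2. ,  1.5]), array([-2.3, -1.5])]
grip [ 0.57877042 -0.26113609  0.02372664] [array([ 0.1, -0.1]), array([0.1, 0.1])]
foot [0.46013411 0.16718398 0.02454299] [array([ 0.6, -0.5]), array([0.5, 0.5])]
spool [ 0.72734294  0.01567975 -0.01197291] [array([ 1.2, -1.1]), array([1.2, 0.7])]
tin [ 0.38163566 -0.04559295  0.00235951] [array([ 1.1, -1.1]), array([1.3, 1.1])]
jar [ 0.67118014 -0.08709885 -0.00935767] [array([ 0.3, -0.2]), array([0.3, 0.2])]
drive [ 0.73451289 -0.32217504  0.00613873] [array([ 0.8, -0.5]), array([0.9, 0.4])]
```

Request:
{"fn": "step_arm", "kwargs": {"plan": [[-1,0,0,-0.5,0,0,0.1125],[-1,0,0,-0.5,0,0,0.1125],[-1,0,0,-0.5,0,0,0.1125],[-1,0,0,-0.5,0,0,0.1125],[-1,0,0,-0.5,0,0,0.1125],[-1,0,0,-0.5,0,0,0.1125],[-1,0,0,-0.5,0,0,0.1125],[-1,0,0,-0.5,0,0,0.1125]]}}

```text
clock: 2.02
ee_pos: [0.27, 0.5357, 0.2629]
ee_rot: [3.126, 0.311, -0.0]
wrist_force: [0.0, -0.7, -0.5]
width: 0.0878
```

```bash
cat >> h.py <<'E'
from scipy.spatial.transform import Rotation as Rt
def tool():
    s=manip.sense(); R=Rt.from_rotvec(s["ee_rot"]).as_matrix(); return s,s["ee_pos"],R
def go(target,head=None):
    s,p,R=tool(); d=R.T@(np.array(target)-p)*100
    h=np.arctan2(R[1,0],R[0,0])
    print("t",round(s["clock"],2),"pos",p.round(4),"head",round(h,4),"zaxis",R[:,2].round(3),"F",s["wrist_force"].round(1),"w",round(s["width"],4))
    print("shift cm tool",d.round(2),"turn z",None if head is None else round(-((head-h+np.pi)%(2*np.pi)-np.pi),3))
E
python3 -c "
from h import *
go([.46,.33,.25],.2046)
m=optics.camera_model('wrist');s,p,R=tool();print(R.T@(-m['R'].T@m['t']-p), (m['R']@R).T.round(3))"
```

```text
t 2.02 pos [0.27   0.5357 0.2629] head 0.1984 zaxis [-0. -0. -1.] F [ 0.  -0.7 -0.5] w 0.0878
shift cm tool [14.57 23.92  1.29] turn z -0.006
[ 0.00174212 -0.07755664 -0.16242424] [[ 1.    -0.001  0.   ]
 [ 0.001  0.96   0.28 ]
 [-0.    -0.28   0.96 ]]
```

Request:
{"fn": "step_arm", "kwargs": {"plan": [[-1,2.2,4,0,0,0,0],[-1,2.2,4,0,0,0,0],[-1,2.2,4,0,0,0,0],[-1,2.2,4,0,0,0,0],[-1,2.2,4,0,0,0,0],[-1,2.2,4,0,0,0,0],[-1,0,4,0,0,0,0],[-1,0,4,0,0,0,0],[-1,0,4,0,0,0,0],[-1,0,4,0,0,0,0],[-1,0,4,0,0,0,0],[-1,0,0,0,0,0,0],[-1,0,0,0,0,0,0]]}}

```text
clock: 3.1
ee_pos: [0.4734, 0.148, 0.2628]
ee_rot: [3.126, 0.313, 0.0]
wrist_force: [0.5, 0.7, 0.3]
width: 0.0876
```

```bash
cat > w.py <<'E'
import sys
from h import *
m=optics.camera_model('wrist'); im=optics.get_image('wrist'); cv2.imwrite(f"pics/{sys.argv[1]}.png",im[:,:,::-1])
import pickle; pickle.dump(m,open(f"pics/{sys.argv[1]}.pkl","wb"))
go([.46,.33,.25],.2046)
for t in sys.argv[2:]:
    print(t,[(round(d["p"],2),np.round(d["location"],1).tolist()) for d in nets.mark_of("wrist",t)][:4])
E
python3 w.py c1 seat lever_knob lever_pivot foot
```

```text
t 3.15 pos [0.473  0.1494 0.2627] head 0.2015 zaxis [-0.     0.001 -1.   ] F [0.7 0.6 0.1] w 0.0878
shift cm tool [  2.34 -17.96   1.28] turn z -0.003
seat [(0.6, [295.6, 154.3])]
lever_knob [(0.94, [243.7, 56.2])]
lever_pivot [(0.82, [240.5, 132.4])]
foot [(0.32, [297.9, 154.0])]
```

View pics/c1.png

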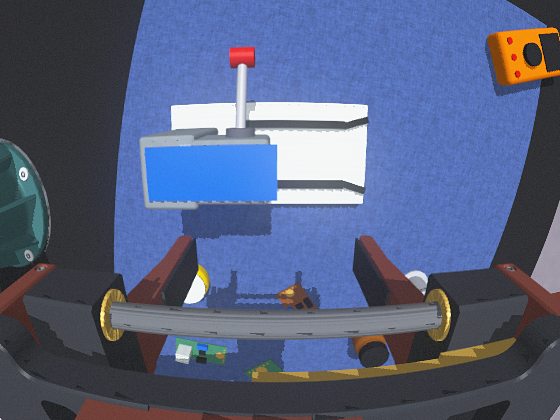

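```bash
python3 -c "
import cv2
d=cv2.imread('pics/c1.png');cv2.imwrite('pics/c1z.png',cv2.resize(d[90:220,220:380],None,fx=5,fy=4.6,interpolation=cv2.INTER_CUBIC))"
```

```text
(no output)
```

View pics/c1z.png

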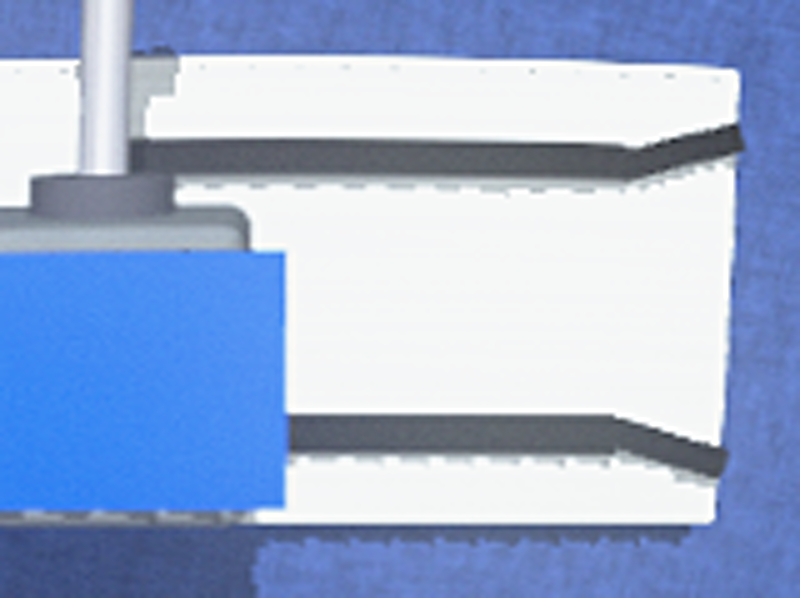

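```bash
cat > fit2.py <<'E'
from fit import *
import pickle
C["wrist"]=pickle.load(open("pics/c1.pkl","rb"))
W=lambda u,v:(u/5+220-.4,v/4.6+90-.4)
wp=[("wrist",(-60,-33,26),W(633,178)),("wrist",(-89,-42,26),W(743,150)),("wrist",(-60,33,20),W(613,415)),("wrist",(-89,42,20),W(722,450)),("wrist",(-90,-65,20),W(740,69)),("wrist",(-90,65,20),W(716,522))]
for o in (wp,press+wp): p,e=fit(o,[.496,.175,-2.93]); print(p,e.round(1).tolist())
p,e=fit(wp,[.496,.175,-2.93])
c,s=np.cos(p[2]),np.sin(p[2])
T=lambda L:np.array([p[0]+c*L[0]-s*L[1],p[1]+s*L[0]+c*L[1],L[2]])
print("pivot pred",proj("wrist",T((.06,-.034,.115)),C["wrist"]))
for a in np.arange(-.45,.0,.1): print(a,T((.06,-.034-.08*np.cos(a),.115+.08*np.sin(a))),[proj(n,T((.06,-.034-.08*np.cos(a),.115+.08*np.sin(a))),C[n]).round(1) for n in C])
E
python3 fit2.py
```

```text
[ 0.49706723  0.17731446 -2.94475231] [[-0.6, 0.4], [-0.0, 0.3], [0.3, -0.2], [-0.5, -0.8], [0.5, -0.2], [0.2, 0.3]]
[ 0.49688641  0.17602662 -2.93682742] [[1.5, -0.7], [0.5, 0.6], [1.9, 0.0], [-1.2, 0.4], [1.7, 1.2], [-1.0, -0.2], [-0.1, -0.6], [-0.2, -0.8], [0.7, -1.5], [0.2, -2.7], [0.7, -0.3], [0.1, -1.5], [1.4, 0.0], [-0.9, -1.1], [-1.2, 1.0], [-0.6, 0.7], [0.2, 0.3], [-0.6, -0.5], [-0.2, 0.2], [0.2, 0.7]]
pivot pred [240.69678965 131.32787785]
-0.45 [0.41748827 0.26956831 0.08020276] [array([432. , 206.5]), array([204.2, 133.9]), array([243.8,  61.9])]
-0.35 [0.41687925 0.27262223 0.08756818] [array([434.2, 204.5]), array([203.5, 131.1]), array([243.2,  58. ])]
-0.24999999999999994 [0.41641708 0.27493977 0.09520768] [array([436.1, 202.3]), array([202.8, 128.2]), array([242.4,  54.6])]
-0.1499999999999999 [0.41610638 0.27649778 0.10304495] [array([437.8, 200. ]), array([202.3, 125.5]), array([241.7,  51.7])]
-0.04999999999999988 [0.41595025 0.2772807  0.11100167] [array([439.1, 197.7]), array([201.8, 123. ]), array([240.8,  49.4])]
```

```bash
python3 -c "
from h import *
go([.417,.2735,.0715],.1966)"
```

```text
t 3.35 pos [0.4725 0.1512 0.2626] head 0.2061 zaxis [-0.  0. -1.] F [ 0.1 -1.1 -0.1] w 0.0879
shift cm tool [ -2.93 -13.11  19.12] turn z 0.009
```

Request:
{"fn": "step_arm", "kwargs": {"plan": [[-1,-0.9,-3.3,0,0,0,0],[-1,-0.9,-3.3,0,0,0,0],[-1,-0.9,-3.3,2,0,0,0],[-1,-0.2,-3.2,3,0,0,0],[-1,0,0,3,0,0,0],[-1,0,0,2,0,0,0],[-1,0,0,0,0,0,0],[-1,0,0,0,0,0,0],[-1,0,0,0,0,0,0]]}}

```text
clock: 4.1
ee_pos: [0.4189, 0.2715, 0.1652]
ee_rot: [-3.125, -0.321, -0.002]
wrist_force: [0.3, 1.0, 0.1]
width: 0.0878
```

```bash
python3 w.py c2 lever_knob; python3 -c "
from h import *
go([.417,.2735,.0715],.1966)"
```

```text
t 4.15 pos [0.4195 0.2714 0.1657] head 0.2044 zaxis [ 0.002  0.001 -1.   ] F [ 0.8 -0.  -0. ] w 0.0876
shift cm tool [ 5.18 -4.92 -8.42] turn z -0.0
lever_knob [(0.89, [269.4, 209.6])]
t 4.2 pos [0.4197 0.2713 0.1658] head 0.204 zaxis [ 0.003  0.001 -1.   ] F [-0.3 -0.  -0.6] w 0.0876
shift cm tool [-0.24 -0.27  9.43] turn z 0.007
```

View pics/c2.png

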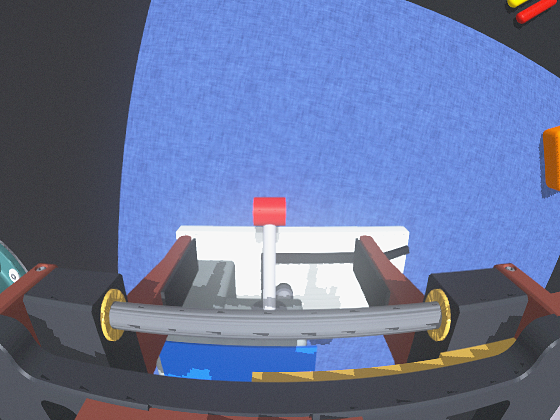

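```bash
python3 -c "
from h import *
import pickle
m=pickle.load(open('pics/c2.pkl','rb'))
for z in (.085,.09,.095): print(atz('wrist',(269.5,211),z,m))
for a in (-.4,-.35,-.3,-.25):
  c,s=np.cos(-2.944),np.sin(-2.944);L=(.06,-.034-.08*np.cos(a),.115+.08*np.sin(a))
  X=np.array([.497+c*L[0]-s*L[1],.1773+s*L[0]+c*L[1],L[2]]);print(a,X,proj('wrist',X,m))
"
```

```text
[0.41641371 0.27131714 0.085     ]
[0.41617225 0.27289017 0.09      ]
[0.4159308  0.27446321 0.095     ]
-0.4 [0.41702793 0.27111098 0.08384653] [270.23524442 210.95106113]
-0.35 [0.41674034 0.27254742 0.08756818] [270.17817791 210.60337718]
-0.3 [0.41648964 0.27379967 0.09135838] [270.11760696 210.50658733]
-0.25 [0.41627643 0.27486461 0.09520768] [270.05350828 210.67326731]
```

Request:
{"fn": "step_arm", "kwargs": {"plan": [[-1,-0.3,-0.2,2.4,0,0,0],[-1,0,0,3,0,0,0],[-1,0,0,3,0,0,0],[-1,0,0,1,0,0,0],[-1,0,0,0,0,0,0],[-1,0,0,0,0,0,0]]}}

```text
clock: 4.7
ee_pos: [0.4157, 0.2721, 0.071]
ee_rot: [-3.125, -0.319, -0.001]
wrist_force: [-0.1, -0.1, 0.4]
width: 0.0877
```

```bash
python3 w.py c3 lever_knob; python3 -c "
from h import *
go([.4165,.273,.0715],.1966)"
```

```text
t 4.75 pos [0.4163 0.2724 0.0716] head 0.2036 zaxis [ 0.002  0.001 -1.   ] F [-0.5  1.3 -0.6] w 0.0876
shift cm tool [  5.48  -4.76 -17.83] turn z -0.001
lever_knob [(0.77, [271.9, 268.8])]
t 4.8 pos [0.4166 0.2726 0.0719] head 0.2038 zaxis [ 0.003  0.001 -1.   ] F [-0.6 -0.3  0.3] w 0.0877
shift cm tool [ 0.   -0.04  0.04] turn z 0.007
```

View pics/c3.png

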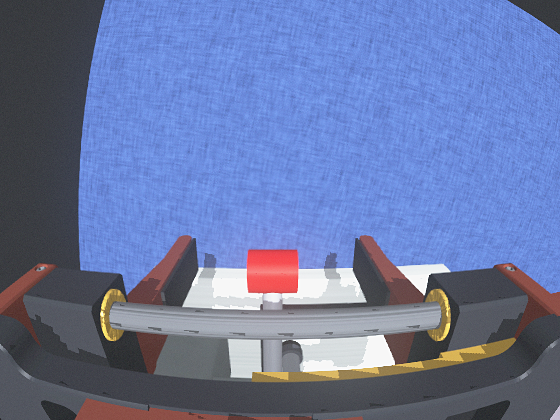

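Request:
{"fn": "step_arm", "kwargs": {"plan": [[1,0,0,0,0,0,0],[1,0,0,0,0,0,0],[1,0,0,0,0,0,0],[1,0,0,0,0,0,0],[1,0,0,0,0,0,0],[1,0,0,0,0,0,0],[1,0,0,0,0,0,0],[1,0,0,0,0,0,0],[1,0,0,0,0,0,0],[1,0,0,0,0,0,0]]}}

```text
clock: 5.63
ee_pos: [0.4149, 0.2719, 0.0701]
ee_rot: [3.125, 0.32, -0.001]
wrist_force: [-5.5, 0.1, 0.7]
width: 0.0246
```

Request:
{"fn": "step_arm", "kwargs": {"plan": [[1,0,-0.19,-0.82,0,0,0],[1,0,-0.15,-0.82,0,0,0],[1,0,-0.04,-0.8,0,0,0],[1,0,0.04,-0.8,0,0,0],[1,0,0.12,-0.8,0,0,0],[1,0,0.2,-0.76,0,0,0],[1,0,0.28,-0.76,0,0,0],[1,0,0.34,-0.72,0,0,0],[1,0,0.32,-0.52,0,0,0],[1,0,0.33,-0.48,0,0,0],[1,0,0.12,-0.16,0,0,0],[1,0,0,0,0,0,0],[1,0,0,0,0,0,0],[1,0,0,0,0,0,0]]}}

```text
clock: 6.8
ee_pos: [0.4172, 0.2586, 0.1452]
ee_rot: [-3.125, -0.319, 0.002]
wrist_force: [-4.9, 2.0, 0.5]
width: 0.0238
```

```bash
python3 w.py c4 lever_knob; python3 -c "
from h import *
go([.4165,.273,.0715],.1966)
optics.get_image('scene');im=optics.get_image('scene');cv2.imwrite('pics/c4s.png',cv2.resize(im[100:300,300:480,::-1],None,fx=3.5,fy=3))"
```

```text
t 6.85 pos [0.4172 0.2585 0.1452] head 0.2038 zaxis [-0.001  0.    -1.   ] F [-6.3  2.5  0.9] w 0.0237
shift cm tool [  5.63  -6.14 -10.48] turn z -0.001
lever_knob [(0.6, [275.2, 253.3])]
t 6.9 pos [0.4172 0.2586 0.1452] head 0.2037 zaxis [-0.001  0.    -1.   ] F [-4.9  2.8  0.9] w 0.0237
shift cm tool [ 0.23 -1.42  7.37] turn z 0.007
```

View pics/c4s.png

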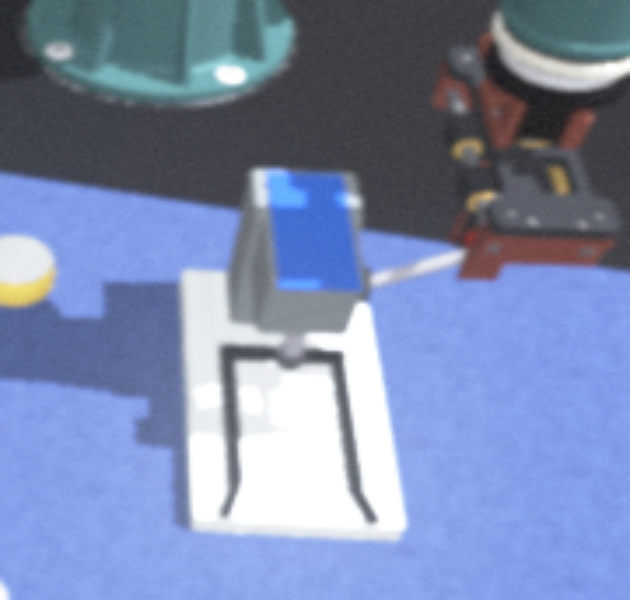

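Request:
{"fn": "step_arm", "kwargs": {"plan": [[1,0,0.15,-0.2,0,0,0],[1,0,0.15,-0.2,0,0,0],[1,0,0,0,0,0,0],[1,0,0,0,0,0,0]]}}

```text
clock: 7.33
ee_pos: [0.4178, 0.2555, 0.149]
ee_rot: [-3.125, -0.319, 0.002]
wrist_force: [-4.8, 2.0, -1.4]
width: 0.0235
```

```bash
python3 w.py c5 lever_knob lever_pivot
```

```text
t 7.38 pos [0.4178 0.2555 0.1489] head 0.2037 zaxis [-0.001  0.    -1.   ] F [-4.7  1.2 -0.5] w 0.0237
shift cm tool [  5.63  -6.44 -10.11] turn z -0.001
lever_knob [(0.74, [276.5, 254.6]), (0.52, [334.7, 282.8]), (0.39, [286.3, 293.5])]
lever_pivot [(0.89, [275.9, 307.7])]
```

View pics/c5.png

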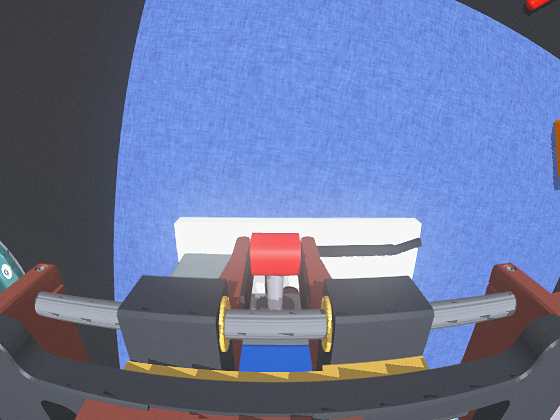

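```bash
cat > lev.py <<'E'
import sys,pickle
from h import *
# intersect knob: for angles, predicted px
def kn(a):
  c,s=np.cos(-2.944),np.sin(-2.944);L=(.06,-.034-.08*np.cos(a),.115+.08*np.sin(a))
  return np.array([.497+c*L[0]-s*L[1],.1773+s*L[0]+c*L[1],L[2]])
for n in sys.argv[1:]:
  m=pickle.load(open(f'pics/{n}.pkl','rb'))
  im=cv2.imread(f'pics/{n}.png').astype(int); mk=(im[:,:,2]>170)&(im[:,:,1]<90)&(im[:,:,0]<90)
  nn,l,st,ce=cv2.connectedComponentsWithStats(mk.astype(np.uint8)); i=1+np.argmax(st[1:,4]); print(n,st[i],ce[i].round(1))
  for a in np.arange(-.45,.75,.1): print(round(a,2),kn(a).round(4),proj('wrist',kn(a),m).round(1))
E
python3 lev.py c2 c3 c5
```

```text
c2 [518   0  39  22 373] [535.4   9.1]
-0.45 [0.4174 0.2695 0.0802] [270.3 211.5]
-0.35 [0.4167 0.2725 0.0876] [270.2 210.6]
-0.25 [0.4163 0.2749 0.0952] [270.1 210.7]
-0.15 [0.416  0.2764 0.103 ] [269.9 211.8]
-0.05 [0.4158 0.2772 0.111 ] [269.8 214.2]
0.05 [0.4158 0.2772 0.119 ] [269.6 217.9]
0.15 [0.416  0.2764 0.127 ] [269.4 223. ]
0.25 [0.4163 0.2749 0.1348] [269.2 229.5]
0.35 [0.4167 0.2725 0.1424] [269.  237.5]
0.45 [0.4174 0.2695 0.1498] [268.8 247. ]
0.55 [0.4181 0.2657 0.1568] [268.7 257.9]
0.65 [0.419  0.2613 0.1634] [268.5 270. ]
c3 [248 250  50  15 705] [272.5 256.7]
-0.45 [0.4174 0.2695 0.0802] [273.8 268. ]
-0.35 [0.4167 0.2725 0.0876] [273.8 269.3]
-0.25 [0.4163 0.2749 0.0952] [273.8 272.4]
-0.15 [0.416  0.2764 0.103 ] [273.8 277.5]
-0.05 [0.4158 0.2772 0.111 ] [273.7 284.8]
0.05 [0.4158 0.2772 0.119 ] [273.6 294.6]
0.15 [0.416  0.2764 0.127 ] [273.6 307. ]
0.25 [0.4163 0.2749 0.1348] [273.5 322.1]
0.35 [0.4167 0.2725 0.1424] [273.4 339.8]
0.45 [0.4174 0.2695 0.1498] [273.3 359.8]
0.55 [0.4181 0.2657 0.1568] [273.2 381.6]
0.65 [0.419  0.2613 0.1634] [273.1 404.4]
c5 [251 261  49  15 468] [276.1 269.2]
-0.45 [0.4174 0.2695 0.0802] [276.1 198.4]
-0.35 [0.4167 0.2725 0.0876] [276.1 196.9]
-0.25 [0.4163 0.2749 0.0952] [276.1 196.5]
-0.15 [0.416  0.2764 0.103 ] [276.2 197.2]
-0.05 [0.4158 0.2772 0.111 ] [276.2 199.3]
0.05 [0.4158 0.2772 0.119 ] [276.3 202.8]
0.15 [0.416  0.2764 0.127 ] [276.3 207.8]
0.25 [0.4163 0.2749 0.1348] [276.3 214.5]
0.35 [0.4167 0.2725 0.1424] [276.3 222.9]
0.45 [0.4174 0.2695 0.1498] [276.3 233. ]
0.55 [0.4181 0.2657 0.1568] [276.3 244.9]
0.65 [0.419  0.2613 0.1634] [276.3 258.3]
```

```bash
python3 lev.py c4 | tail -5;  python3 - <<'E'
from h import *
im=optics.get_image('side');cv2.imwrite('pics/d1.png',cv2.resize(im[80:230,140:300,::-1],None,fx=5,fy=4,interpolation=cv2.INTER_CUBIC))
s=manip.sense();print(s['wrist_force'],s['ee_pos'])
E
```

```text
0.25 [0.4163 0.2749 0.1348] [276.3 221.7]
0.35 [0.4167 0.2725 0.1424] [276.3 230.5]
0.45 [0.4174 0.2695 0.1498] [276.3 241.1]
0.55 [0.4181 0.2657 0.1568] [276.3 253.3]
0.65 [0.419  0.2613 0.1634] [276.3 267.1]
[-4.4852224   2.27623146 -0.97232446] [0.41779705 0.25552606 0.14894814]
```

View pics/d1.png

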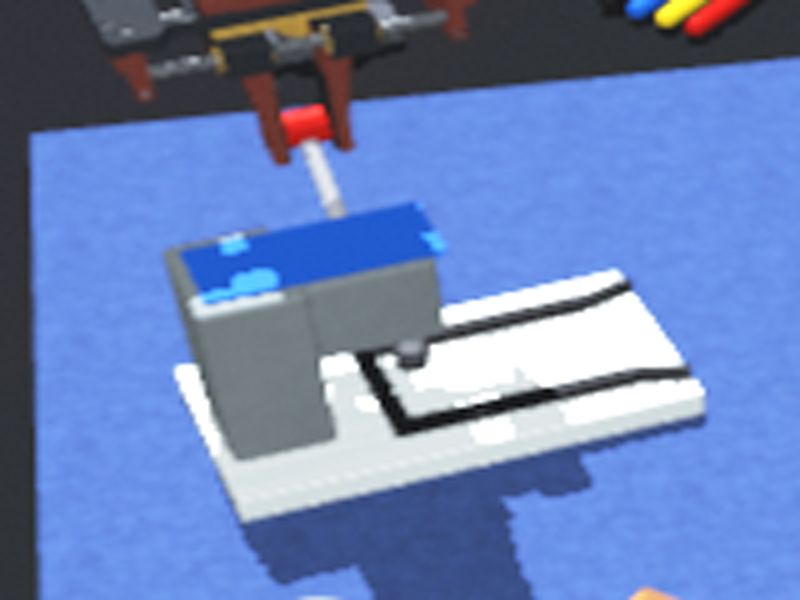

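Request:
{"fn": "step_arm", "kwargs": {"plan": [[1,0,0.12,-0.16,0,0,0],[1,0,0.12,-0.16,0,0,0],[1,0,0,0,0,0,0],[1,0,0,0,0,0,0]]}}

```text
clock: 7.87
ee_pos: [0.4183, 0.253, 0.1518]
ee_rot: [3.125, 0.32, -0.002]
wrist_force: [-5.6, 2.1, -3.4]
width: 0.0237
```

```bash
python3 w.py c6 lever_knob;python3 lev.py c6 | tail -4
```

```text
t 7.92 pos [0.4183 0.253  0.1518] head 0.2038 zaxis [-0.001 -0.    -1.   ] F [-3.4  2.4 -4.7] w 0.0237
shift cm tool [ 5.63 -6.69 -9.83] turn z -0.001
lever_knob [(0.87, [275.4, 251.5])]
0.35 [0.4167 0.2725 0.1424] [276.3 216.9]
0.45 [0.4174 0.2695 0.1498] [276.3 226.7]
0.55 [0.4181 0.2657 0.1568] [276.3 238.3]
0.65 [0.419  0.2613 0.1634] [276.3 251.4]
```

Request:
{"fn": "step_arm", "kwargs": {"plan": [[1,0,0.12,-0.16,0,0,0],[1,0,0.12,-0.16,0,0,0],[1,0,0,0,0,0,0],[1,0,0,0,0,0,0]]}}

```text
clock: 8.3
ee_pos: [0.4183, 0.2522, 0.1528]
ee_rot: [-3.123, -0.318, 0.004]
wrist_force: [-0.8, 12.2, -26.8]
width: 0.0239
```

```bash
python3 w.py c7 lever_knob;python3 lev.py c7 | tail -4
```

```text
t 8.35 pos [0.4183 0.2522 0.1528] head 0.2029 zaxis [-0.003  0.002 -1.   ] F [  0.2  11.3 -27.4] w 0.0235
shift cm tool [ 5.63 -6.81 -9.71] turn z -0.002
lever_knob [(0.88, [274.9, 250.9])]
0.35 [0.4167 0.2725 0.1424] [276.6 214.9]
0.45 [0.4174 0.2695 0.1498] [276.6 224.6]
0.55 [0.4181 0.2657 0.1568] [276.6 236. ]
0.65 [0.419  0.2613 0.1634] [276.6 249. ]
```

Request:
{"fn": "step_arm", "kwargs": {"plan": [[1,0,-0.13,0.18,0,0,0],[1,0,0,0,0,0,0],[-1,0,0,0,0,0,0],[-1,0,0,0,0,0,0],[-1,0,0,0,0,0,0],[-1,0,0,0,0,0,0],[-1,0,0,0,0,0,0],[-1,0,0,0,0,0,0],[-1,0,0,0,0,0,0]]}}

```text
clock: 9.15
ee_pos: [0.4194, 0.2522, 0.1534]
ee_rot: [3.125, 0.32, 0.001]
wrist_force: [-0.6, 0.6, 0.2]
width: 0.0672
```

```bash
python3 w.py c8 lever_knob;python3 lev.py c8 | tail -4
```

```text
t 9.2 pos [0.4193 0.2522 0.1533] head 0.2041 zaxis [ 0. -0. -1.] F [-0.9  0.3 -0.1] w 0.0707
shift cm tool [ 5.57 -6.79 -9.67] turn z -0.001
lever_knob [(0.62, [329.5, 273.6]), (0.57, [273.8, 249.5])]
0.35 [0.4167 0.2725 0.1424] [274.7 214.2]
0.45 [0.4174 0.2695 0.1498] [274.6 223.9]
0.55 [0.4181 0.2657 0.1568] [274.6 235.2]
0.65 [0.419  0.2613 0.1634] [274.5 248.2]
```

Request:
{"fn": "step_arm", "kwargs": {"plan": [[-1,0,0,-2.5,0,0,0],[-1,0,0,-3,0,0,0],[-1,0,0,-3,0,0,0],[-1,0,0,-1.5,0,0,-0.107],[-1,0,0,0,0,0,-0.107],[-1,0,0,0,0,0,-0.107],[-1,0,0,0,0,0,-0.107],[-1,0,0,0,0,0,-0.107],[-1,0,0,0,0,0,-0.107]]}}

```text
clock: 10.0
ee_pos: [0.419, 0.2522, 0.2532]
ee_rot: [2.861, 1.297, -0.0]
wrist_force: [0.2, 0.1, 0.3]
width: 0.0877
```

Request:
{"fn": "step_arm", "kwargs": {"plan": [[-1,-1.73,3.11,0,0,0,0],[-1,-1.73,3.11,0,0,0,0],[-1,-1.73,3.11,0,0,0,0],[-1,-1.73,3.11,0,0,0,0],[-1,-1.73,3.11,0,0,0,0],[-1,-1.73,3.11,0,0,0,0],[-1,-1.73,3.11,0,0,0,0],[-1,-1.73,3.11,0,0,0,0],[-1,-1.73,3.11,0,0,0,0],[-1,-1.73,3.11,0,0,0,0],[-1,-1.73,3.11,0,0,0,0],[-1,-1.73,3.11,0,0,0,0],[-1,-1.73,3.11,0,0,0,0],[-1,-1.73,3.11,0,0,0,0],[-1,-1.73,3.11,0,0,0,0],[-1,-1.73,3.11,0,0,0,0],[-1,0,0,1.5,0,0,0],[-1,0,0,1.5,0,0,0],[-1,0,0,0,0,0,0]]}}

```text
clock: 11.58
ee_pos: [0.6064, -0.2848, 0.2196]
ee_rot: [-2.861, -1.286, 0.005]
wrist_force: [-0.9, 0.9, -0.7]
width: 0.0877
```

```bash
python3 w.py e1 board_mid board_grip
```

```text
t 11.63 pos [ 0.6068 -0.2845  0.2211] head 0.8455 zaxis [-0.004  0.002 -1.   ] F [0.1 0.5 0.7] w 0.0878
shift cm tool [ 36.24 -51.76  -2.69] turn z 0.641
board_mid [(0.94, [225.2, 2.7]), (0.78, [278.4, 114.6]), (0.7, [131.5, 157.3]), (0.67, [388.6, 25.3])]
board_grip [(0.96, [147.5, 146.8]), (0.59, [278.0, 148.7]), (0.58, [393.6, 39.0]), (0.36, [498.4, 103.9])]
```

View pics/e1.png

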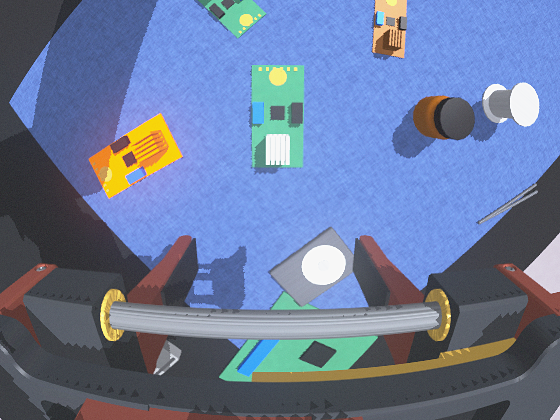

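```bash
cat > fit3.py <<'E'
from fit import *
import pickle
C["wrist"]=pickle.load(open("pics/e1.pkl","rb"))
wb=[("wrist",(60,30,4),(252,65.5)),("wrist",(60,-30,4),(303.5,65.8)),("wrist",(-60,-30,4),(303.3,167.7)),("wrist",(-60,30,4),(251.2,167)),("wrist",(46,0,4),(278,77))]
for o in (wb,board+wb):
    p,e=fit(o,[.555,-.235,2.419]);print(p,e.round(1).tolist())
p,e=fit(wb,[.555,-.235,2.419])
g=p[:2]-.036*np.array([np.cos(p[2]),np.sin(p[2])]);print(g, proj("wrist",[*g,.040],C["wrist"]), atz("wrist",(278,149),.04,C["wrist"]))
go([*g,.017],p[2]-np.pi/2)
E
python3 fit3.py
```

```text
[ 0.55618658 -0.23427427  2.40902107] [[-0.3, -0.2], [0.6, -0.1], [-0.7, -0.0], [0.6, 0.3], [-0.2, 0.0]]
[ 0.55605578 -0.23450726  2.41112259] [[0.3, -0.9], [0.8, -0.3], [-0.7, 0.1], [-0.4, -0.6], [0.4, -0.5], [0.6, -1.2], [0.9, -1.3], [-0.4, -0.4], [-0.7, -0.1], [0.3, -0.1], [-0.8, -0.0], [0.5, 0.4], [-0.5, 0.1]]
[ 0.58295104 -0.25835049] [277.57281732 150.8097273 ] [ 0.58180528 -0.2567321   0.04      ]
t 11.73 pos [ 0.6081 -0.2847  0.2235] head 0.8463 zaxis [-0. -0. -1.] F [ 0.3 -0.7  0.2] w 0.088
shift cm tool [ 0.3  -3.63 20.65] turn z 0.008
```

Request:
{"fn": "step_arm", "kwargs": {"plan": [[-1,0.1,-1.2,2,0,0,0],[-1,0.1,-1.2,3,0,0,0],[-1,0.1,-1.2,3,0,0,-0.008],[-1,0,0,3,0,0,0],[-1,0,0,2,0,0,0],[-1,0,0,1,0,0,0],[-1,0,0,0,0,0,0],[-1,0,0,0,0,0,0]]}}

```text
clock: 12.4
ee_pos: [0.584, -0.259, 0.0843]
ee_rot: [2.858, 1.301, 0.001]
wrist_force: [0.1, 0.8, -0.2]
width: 0.0877
```

```bash
python3 w.py e2 board_grip; python3 -c "
from h import *
go([.583,-.2583,.010],.8385)"
```

```text
t 12.45 pos [ 0.5845 -0.2594  0.0849] head 0.8543 zaxis [ 0.002 -0.002 -1.   ] F [-0.  -0.1  0.4] w 0.0875
shift cm tool [ 36.28 -48.05 -16.62] turn z 0.65
board_grip [(0.83, [448.2, 50.1]), (0.76, [276.4, 216.1]), (0.68, [83.2, 206.5])]
t 12.5 pos [ 0.5847 -0.2596  0.0852] head 0.8542 zaxis [ 0.003 -0.002 -1.   ] F [ 0.3  0.1 -0.4] w 0.0879
shift cm tool [-0.02 -0.24  7.52] turn z 0.016
```

View pics/e2.png

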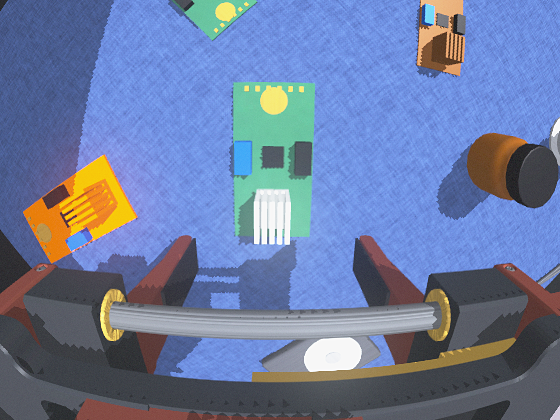

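Request:
{"fn": "step_arm", "kwargs": {"plan": [[-1,0,-0.2,2,0,0,0.016],[-1,0,0,2.5,0,0,0],[-1,0,0,2,0,0,0],[-1,0,0,0.9,0,0,0],[-1,0,0,0,0,0,0],[-1,0,0,0,0,0,0],[-1,0,0,0,0,0,0]]}}

```text
clock: 13.08
ee_pos: [0.5829, -0.2582, 0.0109]
ee_rot: [2.868, 1.277, 0.002]
wrist_force: [-0.1, -0.6, 1.2]
width: 0.0878
```

```bash
python3 w.py e3 board_grip; python3 -c "
from h import *
go([.583,-.2583,.010],.8385)"
```

```text
t 13.13 pos [ 0.583  -0.2583  0.0109] head 0.838 zaxis [ 0.003 -0.002 -1.   ] F [-0.2  0.   0.1] w 0.0878
shift cm tool [ 35.51 -48.42 -24.03] turn z 0.633
board_grip [(0.73, [30.5, 249.2]), (0.67, [274.7, 263.5])]
t 13.18 pos [ 0.5828 -0.2582  0.0108] head 0.838 zaxis [ 0.002 -0.001 -1.   ] F [-0.1  0.4  0.5] w 0.0878
shift cm tool [0.   0.02 0.08] turn z -0.001
```

View pics/e3.png

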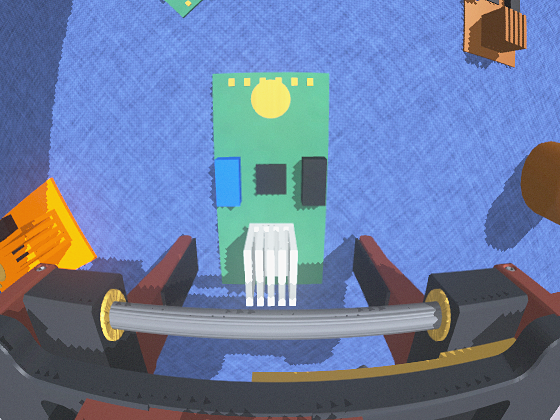

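Well centred on the sink (col 271 vs finger midline 275). Close, then lift.

Request:
{"fn": "step_arm", "kwargs": {"plan": [[1,0,0,0.1,0,0,0],[1,0,0,0,0,0,0],[1,0,0,0,0,0,0],[1,0,0,0,0,0,0],[1,0,0,0,0,0,0],[1,0,0,0,0,0,0],[1,0,0,0,0,0,0],[1,0,0,0,0,0,0],[1,0,0,0,0,0,0],[1,0,0,0,0,0,0],[1,0,0,-1,0,0,0],[1,0,0,-2,0,0,0],[1,0,0,-2,0,0,0],[1,0,0,-2,0,0,0],[1,0,0,-2,0,0,0],[1,0,0,-2,0,0,0],[1,0,0,0,0,0,0],[1,0,0,0,0,0,0]]}}

```text
clock: 14.68
ee_pos: [0.5825, -0.258, 0.1197]
ee_rot: [2.867, 1.277, 0.003]
wrist_force: [0.4, -0.6, -1.0]
width: 0.024
```

```bash
python3 w.py e4 board_grip
```

```text
t 14.73 pos [ 0.5815 -0.2574  0.1183] head 0.838 zaxis [ 0. -0. -1.] F [-0.6  0.5 -0.9] w 0.0236
shift cm tool [ 35.53 -48.32 -13.19] turn z 0.633
board_grip [(0.86, [101.5, 203.6]), (0.67, [278.8, 272.5]), (0.58, [426.9, 52.8])]
```

View pics/e4.png

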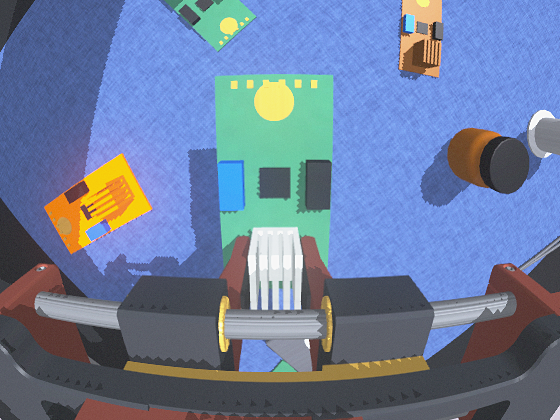

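Request:
{"fn": "step_arm", "kwargs": {"plan": [[1,0,0,0,0,0,-0.11625],[1,0,0,0,0,0,-0.11625],[1,0,0,0,0,0,-0.11625],[1,0,0,0,0,0,-0.11625],[1,0,0,0,0,0,-0.11625],[1,0,0,0,0,0,-0.11625],[1,0,0,0,0,0,-0.11625],[1,0,0,0,0,0,-0.11625]]}}

```text
clock: 15.45
ee_pos: [0.5805, -0.2568, 0.1162]
ee_rot: [-1.983, -2.432, 0.001]
wrist_force: [-0.5, -1.0, -1.2]
width: 0.0242
```

Request:
{"fn": "step_arm", "kwargs": {"plan": [[1,3.16,1.34,0,0,0,0],[1,3.16,1.34,0,0,0,0],[1,3.16,1.34,0,0,0,0],[1,3.16,1.34,0,0,0,0],[1,3.16,1.34,0,0,0,0],[1,3.16,1.34,0,0,0,0],[1,3.16,1.34,0,0,0,0],[1,3.16,1.34,0,0,0,0],[1,3.16,1.34,0,0,0,0],[1,3.16,1.34,0,0,0,0],[1,3.16,1.34,0,0,0,0],[1,3.16,1.34,0,0,0,0],[1,3.16,1.34,0,0,0,0],[1,3.16,1.34,0,0,0,0],[1,0,0,0,0,0,0],[1,0,0,0,0,0,0],[1,0,0,0,0,0,0]]}}

```text
clock: 16.87
ee_pos: [0.6777, 0.2126, 0.1164]
ee_rot: [-1.99, -2.429, 0.005]
wrist_force: [0.3, -0.6, -0.7]
width: 0.0237
```

```bash
python3 w.py f1 seat; python3 -c "
from h import *
go([.6794,.2138,.0315],1.768)"
```

```text
t 16.92 pos [0.6779 0.2119 0.1167] head 1.7677 zaxis [-0.003 -0.001 -1.   ] F [-0.9  0.6 -1.2] w 0.0241
shift cm tool [ 15.83 -19.09 -13.28] turn z 1.563
seat []
t 16.97 pos [0.6781 0.2116 0.1171] head 1.7669 zaxis [-0.002 -0.001 -1.   ] F [-0.6 -0.6 -1.4] w 0.024
shift cm tool [0.19 0.19 8.56] turn z -0.001
```

View pics/f1.png

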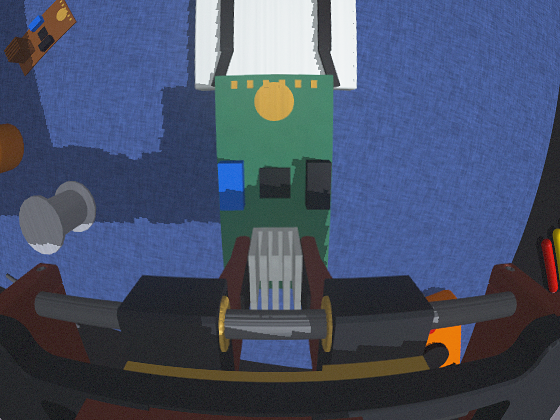

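```bash
cat > chk.py <<'E'
import sys,pickle
from h import *
m=pickle.load(open(f'pics/{sys.argv[1]}.pkl','rb'))
c,s=np.cos(-2.944),np.sin(-2.944)
T=lambda L:np.array([.497+c*L[0]-s*L[1],.1773+s*L[0]+c*L[1],L[2]])
for L in [(-90,65,20),(-90,-65,20),(-60,33,26),(-60,-33,26),(-89,42,26),(-89,-42,26)]: print(L,proj('wrist',T(np.array(L)/1000),m).round(1))
s_,p,R=tool()
# board in tool frame from corners in picture (board top plane: z = TCPz-.0098+.004)
z=s_["ee_pos"][2]-.0098+.004
for px in eval(sys.argv[2]):
    X=atz('wrist',px,z,m); d=X[:2]-np.array([.497,.1773]); print(px,"seat frame mm",(np.array([d@[c,s],d@[-s,c]])*1000).round(1))
E
python3 chk.py f1 "[(215.5,75.5),(333,75.5),(274,101),(223,265),(328,265)]"
python3 -c "
import cv2
d=cv2.imread('pics/f1.png');cv2.imwrite('pics/f1z.png',cv2.resize(d[0:130,190:360],None,fx=4.6,fy=4.6,interpolation=cv2.INTER_CUBIC))"
```

```text
(-90, 65, 20) [194.1  89.8]
(-90, -65, 20) [356.9  89.8]
(-60, 33, 26) [232.5  49.9]
(-60, -33, 26) [318.5  49.9]
(-89, 42, 26) [221.   86.6]
(-89, -42, 26) [330.   86.6]
(215.5, 75.5) seat frame mm [-89.9  30.7]
(333, 75.5) seat frame mm [-90.  -29.3]
(274, 101) seat frame mm [-103.9    0.8]
(223, 265) seat frame mm [-195.2   30.5]
(328, 265) seat frame mm [-195.2  -30.4]
```

View pics/f1z.png

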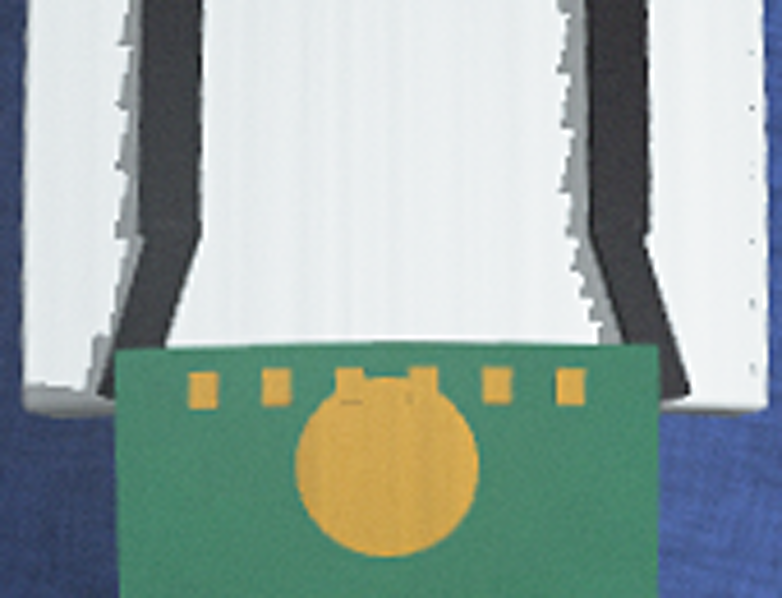

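Request:
{"fn": "step_arm", "kwargs": {"plan": [[1,0.07,0.2,2,0,0,0],[1,0,0,2.5,0,0,0],[1,0,0,2,0,0,0],[1,0,0,1.2,0,0,0],[1,0,0,0.5,0,0,0],[1,0,0,0.2,0,0,0],[1,0,0,0,0,0,0],[1,0,0,0,0,0,0]]}}

```text
clock: 17.63
ee_pos: [0.6817, 0.2141, 0.0354]
ee_rot: [1.992, 2.428, 0.002]
wrist_force: [-0.3, 0.2, -1.3]
width: 0.024
```

```bash
python3 w.py f2; python3 -c "
from h import *
go([.6794,.2138,.0315],1.768)
im=optics.get_image('side');cv2.imwrite('pics/f2s.png',cv2.resize(im[100:250,150:350,::-1],None,fx=4,fy=4,interpolation=cv2.INTER_CUBIC))"
```

```text
t 17.68 pos [0.6818 0.2143 0.0356] head 1.7679 zaxis [ 0.002  0.    -1.   ] F [ 0.4  0.2 -1.2] w 0.0238
shift cm tool [ 15.69 -19.44 -21.49] turn z 1.563
t 17.68 pos [0.6818 0.2143 0.0356] head 1.7679 zaxis [ 0.002  0.    -1.   ] F [ 0.4  0.2 -1.2] w 0.0238
shift cm tool [ 0.   -0.25  0.41] turn z -0.0
```

View pics/f2.png

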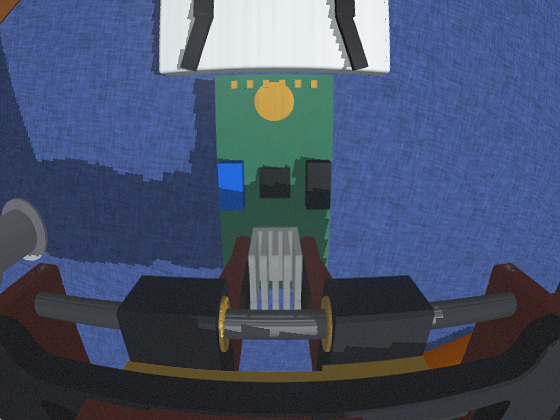

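View pics/f2s.png

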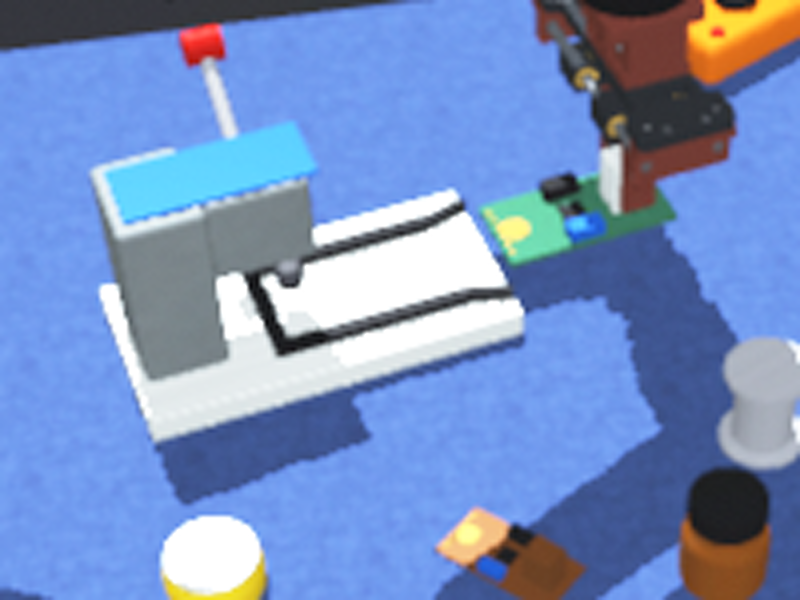

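Request:
{"fn": "step_arm", "kwargs": {"plan": [[1,0,-0.5,0.2,0,0,0],[1,0,-1,0.2,0,0,0],[1,0,-1,0,0,0,0],[1,0,-1,0,0,0,0],[1,0,-1,0,0,0,0],[1,0,-1,0,0,0,0],[1,0,-0.5,0,0,0,0],[1,0,0,0,0,0,0]]}}

```text
clock: 18.4
ee_pos: [0.6203, 0.2022, 0.0303]
ee_rot: [-1.991, -2.429, 0.002]
wrist_force: [0.3, -0.7, -1.1]
width: 0.0238
```

```bash
python3 w.py f3; python3 -c "
from h import *
go([.6794,.2138,.0315],1.768)"; python3 chk.py f3 "[(215.5,75.5),(333,75.5)]"
```

```text
t 18.45 pos [0.6215 0.2024 0.0304] head 1.7681 zaxis [ 0. -0. -1.] F [ 0.8 -1.  -0.9] w 0.0237
shift cm tool [ 15.68 -13.33 -21.96] turn z 1.564
t 18.45 pos [0.6215 0.2024 0.0304] head 1.7681 zaxis [ 0. -0. -1.] F [ 0.8 -1.  -0.9] w 0.0237
shift cm tool [-0.02  5.9  -0.11] turn z 0.0
(-90, 65, 20) [159.4 184.6]
(-90, -65, 20) [388.2 184.3]
(-60, 33, 26) [209.5 130.1]
(-60, -33, 26) [337.5 129.9]
(-89, 42, 26) [195.3 184.8]
(-89, -42, 26) [351.9 184.6]
(215.5, 75.5) seat frame mm [-31.6  29.7]
(333, 75.5) seat frame mm [-31.7 -30.5]
```

View pics/f3.png

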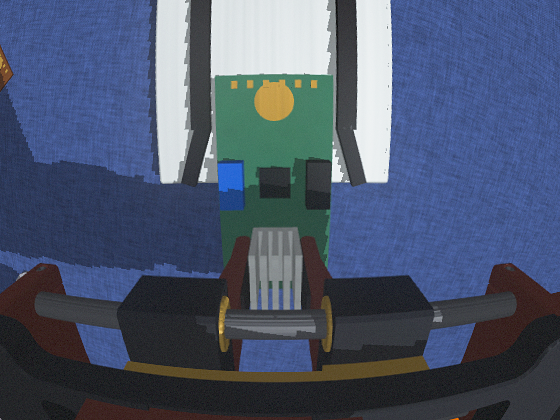

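Request:
{"fn": "step_arm", "kwargs": {"plan": [[1,0,-0.5,0,0,0,0],[1,0,-1,0,0,0,0],[1,0,-1,0,0,0,0],[1,0,-1,0,0,0,0],[1,0,-1,0,0,0,0],[1,0,-1,0,0,0,0],[1,0,-1,0,0,0,0],[1,0,-1,0,0,0,0],[1,0,-0.6,0,0,0,0],[1,0,0,0,0,0,0],[1,0,0,0,0,0,0]]}}

```text
clock: 19.37
ee_pos: [0.5424, 0.1866, 0.0303]
ee_rot: [1.992, 2.429, 0.0]
wrist_force: [0.3, 1.4, -1.9]
width: 0.0238
```

```bash
python3 w.py f4; python3 -c "
from h import *
go([.6794,.2138,.0315],1.768)"; python3 chk.py f4 "[(215.5,75.5),(333,75.5)]"|tail -2
```

```text
t 19.42 pos [0.5431 0.1867 0.0304] head 1.768 zaxis [ 0.001  0.    -1.   ] F [ 0.6  0.9 -0.9] w 0.0236
shift cm tool [ 15.68  -5.32 -21.97] turn z 1.563
t 19.42 pos [0.5431 0.1867 0.0304] head 1.768 zaxis [ 0.001  0.    -1.   ] F [ 0.6  0.9 -0.9] w 0.0236
shift cm tool [-1.00e-02  1.39e+01 -1.00e-01] turn z 0.0
(215.5, 75.5) seat frame mm [47.8 29.7]
(333, 75.5) seat frame mm [ 47.7 -30.5]
```

View pics/f4.png

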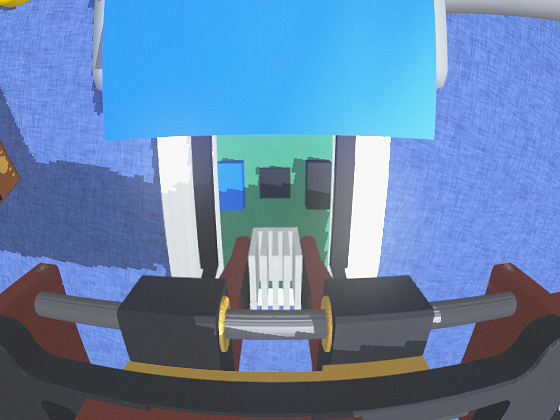

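Request:
{"fn": "step_arm", "kwargs": {"plan": [[1,0,-0.5,0,0,0,0],[1,0,-0.3,0,0,0,0],[1,0,-0.2,0,0,0,0],[1,0,-0.1,0,0,0,0],[1,0,-0.1,0,0,0,0],[1,0,0,0,0,0,0],[1,0,0,0,0,0,0]]}}

```text
clock: 20.0
ee_pos: [0.5308, 0.1842, 0.0302]
ee_rot: [1.992, 2.429, -0.0]
wrist_force: [0.5, 0.6, -1.5]
width: 0.0236
```

```bash
python3 -c "
from h import *
go([.6794,.2138,.0315],1.768)"
```

```text
t 20.0 pos [0.5308 0.1842 0.0302] head 1.768 zaxis [ 0. -0. -1.] F [ 0.5  0.6 -1.5] w 0.0236
shift cm tool [-1.000e-02  1.515e+01 -1.300e-01] turn z 0.0
```

Front edge now near x≈60 mm with no contact yet; go on in small steps.

Request:
{"fn": "step_arm", "kwargs": {"plan": [[1,0,-0.1,0,0,0,0],[1,0,-0.1,0,0,0,0],[1,0,0,0,0,0,0],[1,0,0,0,0,0,0]]}}

```text
clock: 20.33
ee_pos: [0.53, 0.184, 0.0305]
ee_rot: [1.991, 2.428, 0.003]
wrist_force: [1.7, 0.8, -1.4]
width: 0.0239
```

```bash
python3 -c "
from h import *
go([.6794,.2138,.0315],1.768)"
```

```text
t 20.33 pos [0.53   0.184  0.0305] head 1.7679 zaxis [ 0.002  0.    -1.   ] F [ 1.7  0.8 -1.4] w 0.0239
shift cm tool [-0.   15.24 -0.07] turn z -0.0
```

Request:
{"fn": "step_arm", "kwargs": {"plan": [[1,0,-0.1,0,0,0,0],[1,0,-0.1,0,0,0,0],[1,0,0,0,0,0,0],[1,0,0,0,0,0,0]]}}

```text
clock: 20.67
ee_pos: [0.5299, 0.1839, 0.031]
ee_rot: [1.99, 2.426, 0.007]
wrist_force: [6.4, 0.8, -1.4]
width: 0.024
```

```bash
python3 w.py f5;python3 -c "
from h import *
go([.6794,.2138,.0315],1.768)"
```

```text
t 20.72 pos [0.5299 0.1839 0.031 ] head 1.7678 zaxis [ 0.006  0.001 -1.   ] F [ 6.6  1.  -2.2] w 0.0238
shift cm tool [ 15.69  -3.87 -21.93] turn z 1.563
t 20.72 pos [0.5299 0.1839 0.031 ] head 1.7678 zaxis [ 0.006  0.001 -1.   ] F [ 6.6  1.  -2.2] w 0.0238
shift cm tool [1.000e-02 1.525e+01 3.000e-02] turn z -0.0
```

View pics/f5.png

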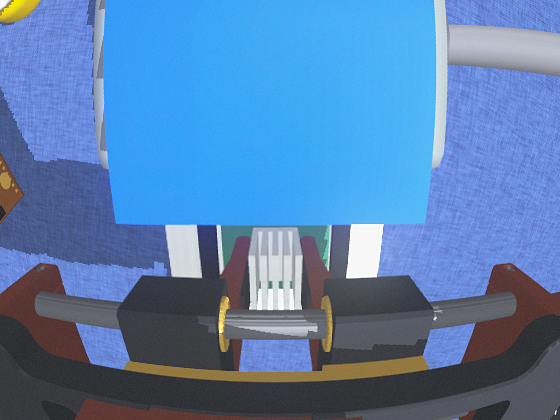

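Request:
{"fn": "step_arm", "kwargs": {"plan": [[1,0,0,0.07,0,0,0],[1,0,0,0.07,0,0,0],[1,0,0,0,0,0,0],[1,0,0,0,0,0,0]]}}

```text
clock: 21.05
ee_pos: [0.5299, 0.1839, 0.0297]
ee_rot: [1.99, 2.426, 0.007]
wrist_force: [5.9, 0.1, 0.6]
width: 0.0245
```

```bash
python3 -c "
from h import *
go([.6794,.2138,.0315],1.768)"
```

```text
t 21.05 pos [0.5299 0.1839 0.0297] head 1.7679 zaxis [ 0.005  0.001 -1.   ] F [5.9 0.1 0.6] w 0.0245
shift cm tool [ 0.   15.25 -0.09] turn z -0.0
```

Request:
{"fn": "step_arm", "kwargs": {"plan": [[1,0,0,0.07,0,0,0],[1,0,0,0,0,0,0],[1,0,0,0,0,0,0]]}}

```text
clock: 21.3
ee_pos: [0.5299, 0.184, 0.0291]
ee_rot: [1.99, 2.426, 0.007]
wrist_force: [6.0, 1.2, 1.2]
width: 0.0237
```

Request:
{"fn": "step_arm", "kwargs": {"plan": [[-1,0,0,0,0,0,0],[-1,0,0,0,0,0,0],[-1,0,0,0,0,0,0],[-1,0,0,0,0,0,0],[-1,0,0,0,0,0,0],[-1,0,0,0,0,0,0],[-1,0,0,0,0,0,0],[-1,0,0,0,0,0,0]]}}

```text
clock: 21.97
ee_pos: [0.5267, 0.1834, 0.028]
ee_rot: [-1.992, -2.429, 0.0]
wrist_force: [-0.2, -0.1, 0.1]
width: 0.074
```

```bash
python3 w.py f6;python3 -c "
from h import *
im=optics.get_image('side');cv2.imwrite('pics/f6s.png',cv2.resize(im[100:220,160:300,::-1],None,fx=5,fy=5,interpolation=cv2.INTER_CUBIC))"
```

```text
t 22.02 pos [0.5267 0.1834 0.028 ] head 1.768 zaxis [-0. -0. -1.] F [-1.1 -0.2 -0.3] w 0.0775
shift cm tool [ 15.68  -3.68 -22.2 ] turn z 1.563
```

View pics/f6.png

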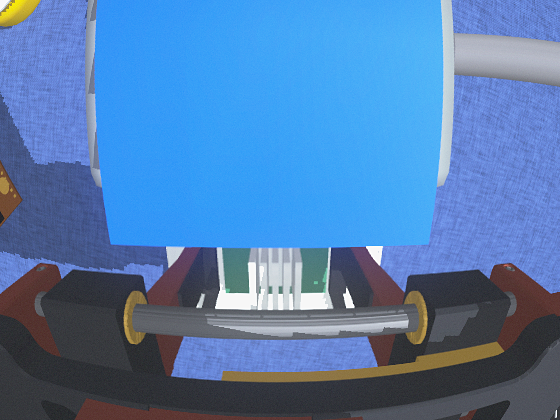

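View pics/f6s.png

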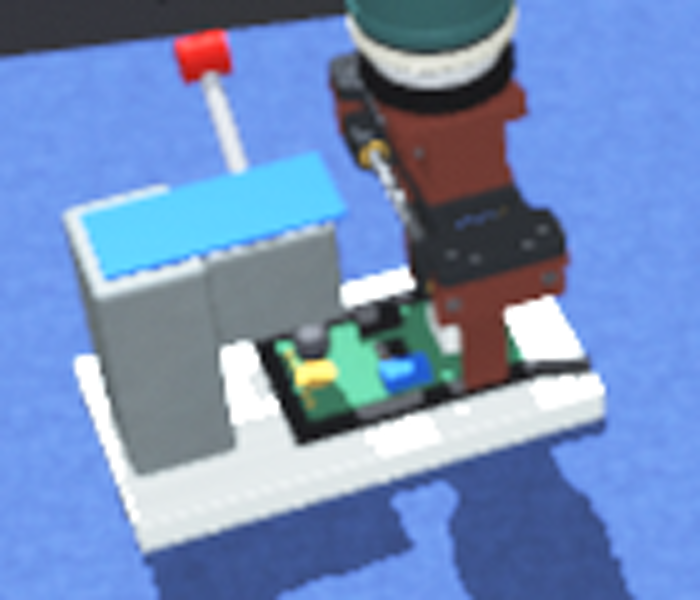

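Request:
{"fn": "step_arm", "kwargs": {"plan": [[-1,0,0,-1,0,0,0],[-1,0,0,-3,0,0,0],[-1,0,0,-4,0,0,0],[-1,0,0,-4,0,0,0],[-1,0,0,-4,0,0,0],[-1,0,0,-4,0,0,0],[-1,0,0,-3,0,0,0],[-1,0,0,0,0,0,0.12],[-1,0,0,0,0,0,0.12],[-1,0,0,0,0,0,0.12],[-1,0,0,0,0,0,0.12],[-1,0,0,0,0,0,0.12],[-1,0,0,0,0,0,0.12],[-1,0,0,0,0,0,0.12],[-1,0,0,0,0,0,0.12],[-1,0,0,0,0,0,0.12],[-1,0,0,0,0,0,0.12],[-1,0,0,0,0,0,0.12],[-1,0,0,0,0,0,0.12],[-1,0,0,0,0,0,0.12]]}}

```text
clock: 23.73
ee_pos: [0.5265, 0.1834, 0.2588]
ee_rot: [3.126, 0.317, 0.0]
wrist_force: [0.3, -0.1, 0.3]
width: 0.0879
```

Request:
{"fn": "step_arm", "kwargs": {"plan": [[-1,-3,-3,0,0,0,0],[-1,-3,-3,0,0,0,0],[-1,-3,-3,0,0,0,0],[-1,0,-0.7,0,0,0,0],[-1,0,0,0,0,0,0],[-1,0,0,0,0,0,0],[-1,0,0,0,0,0,0]]}}

```text
clock: 24.32
ee_pos: [0.4218, 0.2581, 0.2586]
ee_rot: [3.124, 0.326, 0.002]
wrist_force: [0.1, 0.2, 0.1]
width: 0.088
```

```bash
python3 w.py g1 lever_knob; python3 lev.py g1 | tail -3; python3 -c "
from h import *
go([.419,.2605,.1434],.1976)"
```

```text
t 24.37 pos [0.4219 0.258  0.2584] head 0.2071 zaxis [ 0.001 -0.    -1.   ] F [-0.2 -1.4  0.7] w 0.0878
shift cm tool [ 5.21 -6.27  0.84] turn z 0.002
lever_knob [(0.84, [272.4, 200.9])]
0.45 [0.4174 0.2695 0.1498] [270.5 187.8]
0.55 [0.4181 0.2657 0.1568] [270.4 194.2]
0.65 [0.419  0.2613 0.1634] [270.2 201.6]
t 24.42 pos [0.4219 0.2579 0.2582] head 0.2067 zaxis [ 0.001 -0.    -1.   ] F [ 0.2  0.4 -0.6] w 0.0882
shift cm tool [-0.23 -0.32 11.48] turn z 0.009
```

View pics/g1.png

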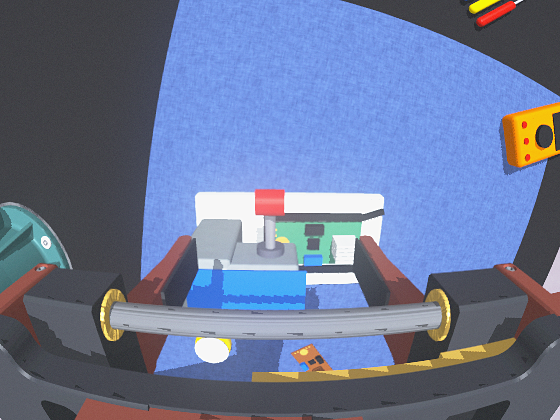

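Request:
{"fn": "step_arm", "kwargs": {"plan": [[-1,-0.2,-0.3,2.5,0,0,0.009],[-1,0,0,3,0,0,0],[-1,0,0,3,0,0,0],[-1,0,0,2,0,0,0],[-1,0,0,1,0,0,0],[-1,0,0,0,0,0,0],[-1,0,0,0,0,0,0],[1,0,0,0,0,0,0],[1,0,0,0,0,0,0],[1,0,0,0,0,0,0],[1,0,0,0,0,0,0],[1,0,0,0,0,0,0],[1,0,0,0,0,0,0],[1,0,0,0,0,0,0],[1,0,0,0,0,0,0],[1,0,0,0,0,0,0],[1,0,0,0,0,0,0]]}}

```text
clock: 25.83
ee_pos: [0.4172, 0.2609, 0.1429]
ee_rot: [3.126, 0.312, -0.003]
wrist_force: [-10.8, 1.2, 6.0]
width: 0.0248
```

```bash
python3 w.py g2 lever_knob; python3 lev.py g2 | tail -3; python3 -c "
from h import *
go([.419,.2605,.1434],.1976)"
```

```text
t 25.88 pos [0.4167 0.2609 0.1428] head 0.1988 zaxis [-0.003 -0.    -1.   ] F [-4.1  0.2  1.2] w 0.0236
shift cm tool [  5.58  -5.92 -10.73] turn z -0.006
lever_knob [(0.78, [275.4, 274.2])]
0.45 [0.4174 0.2695 0.1498] [275.4 246.8]
0.55 [0.4181 0.2657 0.1568] [275.3 259.3]
0.65 [0.419  0.2613 0.1634] [275.3 273.3]
t 25.93 pos [0.4167 0.2609 0.1428] head 0.1988 zaxis [-0.003 -0.    -1.   ] F [-4.8  0.2  2.6] w 0.0241
shift cm tool [ 0.22  0.08 -0.06] turn z 0.001
```

View pics/g2.png

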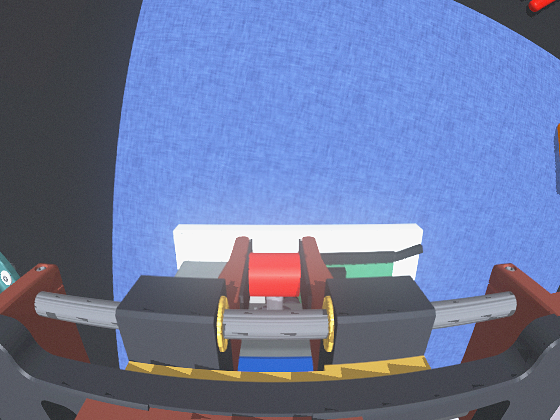

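Request:
{"fn": "step_arm", "kwargs": {"plan": [[1,0,-0.35,0.48,0,0,0],[1,0,-0.3,0.52,0,0,0],[1,0,-0.34,0.72,0,0,0],[1,0,-0.28,0.76,0,0,0],[1,0,-0.2,0.77,0,0,0],[1,0,-0.12,0.79,0,0,0],[1,0,-0.04,0.8,0,0,0],[1,0,0.04,0.8,0,0,0],[1,0,0.12,0.79,0,0,0],[1,0,0.2,0.77,0,0,0],[1,0,0.2,0.58,0,0,0],[1,0,0.24,0.54,0,0,0],[1,0,0,0,0,0,0],[1,0,0,0,0,0,0],[1,0,0,0,0,0,0]]}}

```text
clock: 27.18
ee_pos: [0.4148, 0.27, 0.0591]
ee_rot: [-3.125, -0.311, 0.004]
wrist_force: [-3.9, 7.2, -4.4]
width: 0.0238
```

```bash
python3 w.py g3 lever_knob; python3 lev.py g3 | head -4; python3 -c "
from h import *
go([.417,.2695,.0612],.1976)"
```

```text
t 27.23 pos [0.4148 0.27   0.0591] head 0.1982 zaxis [-0.003  0.001 -1.   ] F [-4.6  7.1 -4.2] w 0.0241
shift cm tool [  5.57  -5.02 -19.1 ] turn z -0.006
lever_knob [(0.62, [277.1, 276.7])]
g3 [ 247  256   57   20 1027] [274.9 265. ]
-0.45 [0.4174 0.2695 0.0802] [276.4 275.7]
-0.35 [0.4167 0.2725 0.0876] [276.4 277.5]
-0.25 [0.4163 0.2749 0.0952] [276.5 281.2]
t 27.28 pos [0.4148 0.27   0.0591] head 0.1982 zaxis [-0.003  0.001 -1.   ] F [-4.9  6.7 -4.7] w 0.0237
shift cm tool [ 0.21  0.09 -0.21] turn z 0.001
```

Request:
{"fn": "step_arm", "kwargs": {"plan": [[1,0,0.08,0.16,0,0,0],[1,0,0.08,0.16,0,0,0],[1,0,0,0,0,0,0],[1,0,0,0,0,0,0]]}}

```text
clock: 27.62
ee_pos: [0.4151, 0.2687, 0.0563]
ee_rot: [-3.125, -0.311, 0.004]
wrist_force: [-5.3, 7.8, 0.8]
width: 0.0243
```

```bash
python3 w.py g4 lever_knob; python3 lev.py g4 | head -4
```

```text
t 27.67 pos [0.4151 0.2687 0.0563] head 0.1982 zaxis [-0.003  0.001 -1.   ] F [-6.1  8.  -0.3] w 0.0239
shift cm tool [  5.57  -5.16 -19.38] turn z -0.006
lever_knob [(0.58, [275.8, 277.7])]
g4 [ 247  256   57   22 1017] [274.9 264.9]
-0.45 [0.4174 0.2695 0.0802] [276.4 276.1]
-0.35 [0.4167 0.2725 0.0876] [276.4 277.9]
-0.25 [0.4163 0.2749 0.0952] [276.4 281.8]
```

Request:
{"fn": "step_arm", "kwargs": {"plan": [[1,0,0.08,0.18,0,0,0],[1,0,0.08,0.18,0,0,0],[1,0,0,0,0,0,0],[1,0,0,0,0,0,0]]}}

```text
clock: 28.05
ee_pos: [0.4154, 0.2669, 0.0527]
ee_rot: [-3.125, -0.311, 0.004]
wrist_force: [-6.0, 6.0, 0.7]
width: 0.024
```

```bash
python3 w.py g5 lever_knob; python3 lev.py g5 | head -4; python3 -c "
from h import *
im=optics.get_image('side');cv2.imwrite('pics/g5s.png',cv2.resize(im[100:220,160:300,::-1],None,fx=5,fy=5,interpolation=cv2.INTER_CUBIC))"
```

```text
t 28.1 pos [0.4154 0.2669 0.0527] head 0.1983 zaxis [-0.003  0.001 -1.   ] F [-6.1  6.4  0.1] w 0.0237
shift cm tool [  5.57  -5.34 -19.73] turn z -0.006
lever_knob [(0.84, [276.9, 277.7])]
g5 [ 247  255   57   47 2041] [274.9 277.6]
-0.45 [0.4174 0.2695 0.0802] [276.4 276.4]
-0.35 [0.4167 0.2725 0.0876] [276.4 278.3]
-0.25 [0.4163 0.2749 0.0952] [276.4 282.3]
```

View pics/g5s.png

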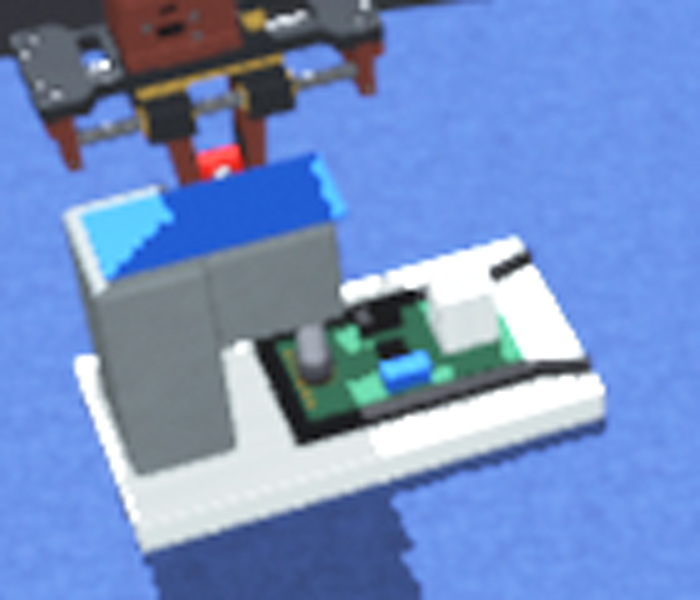

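View pics/g5.png

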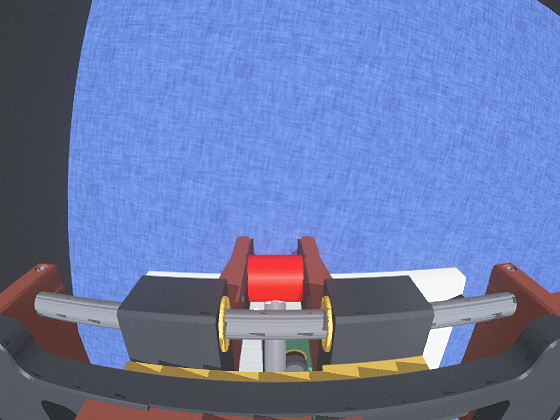

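Run:
```python
import cv2,numpy as np
for n in ["c3","c6","c8","g2","g3","g4","g5"]:
    im=cv2.imread(f"pics/{n}.png").astype(int); mk=(im[:,:,2]>150)&(im[:,:,1]<100)&(im[:,:,0]<100)&(im[:,:,2]-im[:,:,1]>90)
    rows=np.where(mk[:,255:295].sum(1)>20)[0]; rows=rows[(rows>200)&(rows<310)]
    print(n,rows.min(),rows.max(),[ (r,mk[r,230:320].sum()) for r in range(rows.min()+2,rows.max(),6)])
```

```text
c3 250 292 [(252, np.int64(49)), (258, np.int64(50)), (264, np.int64(51)), (270, np.int64(0)), (276, np.int64(48)), (282, np.int64(50)), (288, np.int64(49))]
c6 232 273 [(234, np.int64(6)), (240, np.int64(12)), (246, np.int64(0)), (252, np.int64(0)), (258, np.int64(5)), (264, np.int64(49)), (270, np.int64(48))]
c8 229 270 [(231, np.int64(1)), (237, np.int64(0)), (243, np.int64(0)), (249, np.int64(0)), (255, np.int64(0)), (261, np.int64(2)), (267, np.int64(18))]
g2 253 295 [(255, np.int64(0)), (261, np.int64(3)), (267, np.int64(1)), (273, np.int64(0)), (279, np.int64(3)), (285, np.int64(51)), (291, np.int64(51))]
g3 256 301 [(258, np.int64(53)), (264, np.int64(55)), (270, np.int64(56)), (276, np.int64(7)), (282, np.int64(7)), (288, np.int64(55)), (294, np.int64(55)), (300, np.int64(53))]
g4 256 301 [(258, np.int64(54)), (264, np.int64(55)), (270, np.int64(56)), (276, np.int64(1)), (282, np.int64(47)), (288, np.int64(55)), (294, np.int64(55)), (300, np.int64(53))]
g5 255 300 [(257, np.int64(54)), (263, np.int64(56)), (269, np.int64(56)), (275, np.int64(1)), (281, np.int64(12)), (287, np.int64(55)), (293, np.int64(55)), (299, np.int64(53))]
```

Request:
{"fn": "step_arm", "kwargs": {"plan": [[1,0,0.08,0.18,0,0,0],[1,0,0.08,0.18,0,0,0],[1,0,0,0,0,0,0],[1,0,0,0,0,0,0]]}}

```text
clock: 28.53
ee_pos: [0.4158, 0.2653, 0.0496]
ee_rot: [-3.125, -0.311, 0.004]
wrist_force: [-7.3, 6.3, 6.9]
width: 0.0241
```

```bash
python3 w.py g6 lever_knob; python3 lev.py g6 | head -4
```

```text
t 28.58 pos [0.4158 0.2653 0.0496] head 0.1984 zaxis [-0.002  0.001 -1.   ] F [-7.   6.1  6.9] w 0.0241
shift cm tool [  5.57  -5.5  -20.04] turn z -0.006
lever_knob [(0.64, [276.5, 278.8])]
g6 [ 247  255   57   46 1985] [274.8 277.2]
-0.45 [0.4174 0.2695 0.0802] [276.3 276.6]
-0.35 [0.4167 0.2725 0.0876] [276.3 278.6]
-0.25 [0.4163 0.2749 0.0952] [276.4 282.7]
```

Force is rising (foot spring or stop). Continue.

Request:
{"fn": "step_arm", "kwargs": {"plan": [[1,0,0.08,0.18,0,0,0],[1,0,0.08,0.18,0,0,0],[1,0,0,0,0,0,0],[1,0,0,0,0,0,0]]}}

```text
clock: 28.97
ee_pos: [0.4161, 0.2645, 0.0477]
ee_rot: [-3.124, -0.31, 0.002]
wrist_force: [-13.0, 6.1, 27.2]
width: 0.024
```

```bash
python3 w.py g7 lever_knob; python3 lev.py g7 | head -4
```

```text
t 29.02 pos [0.4161 0.2645 0.0477] head 0.1979 zaxis [-0.002  0.002 -1.   ] F [-12.9   6.5  27.4] w 0.0237
shift cm tool [  5.57  -5.62 -20.22] turn z -0.007
lever_knob [(0.73, [275.3, 274.4])]
g7 [ 246  255   58   47 2051] [274.5 277.5]
-0.45 [0.4174 0.2695 0.0802] [276.  276.9]
-0.35 [0.4167 0.2725 0.0876] [276.1 278.9]
-0.25 [0.4163 0.2749 0.0952] [276.1 283. ]
```

Request:
{"fn": "step_arm", "kwargs": {"plan": [[1,0,-0.04,-0.1,0,0,0],[1,0,0,0,0,0,0],[-1,0,0,0,0,0,0],[-1,0,0,0,0,0,0],[-1,0,0,0,0,0,0],[-1,0,0,0,0,0,0],[-1,0,0,0,0,0,0],[-1,0,0,0,0,0,0],[-1,0,0,0,0,0,0],[-1,0,0,0,0,0,0],[-1,0,0,0,0,0,0]]}}

```text
clock: 29.98
ee_pos: [0.4176, 0.2632, 0.0468]
ee_rot: [3.126, 0.312, -0.0]
wrist_force: [0.0, 0.8, 0.1]
width: 0.0804
```

```bash
python3 w.py h1 lever_knob; python3 lev.py h1 | head -5
```

```text
t 30.03 pos [0.4176 0.2632 0.0468] head 0.199 zaxis [-0. -0. -1.] F [ 0.4 -0.7 -0.7] w 0.0843
shift cm tool [  5.47  -5.71 -20.32] turn z -0.006
lever_knob [(0.75, [270.3, 273.2])]
h1 [244 253  56  18 965] [271.5 261.3]
-0.45 [0.4174 0.2695 0.0802] [273.4 275.1]
-0.35 [0.4167 0.2725 0.0876] [273.3 277. ]
-0.25 [0.4163 0.2749 0.0952] [273.2 281.2]
-0.15 [0.416  0.2764 0.103 ] [273.1 287.8]
```

View pics/h1.png

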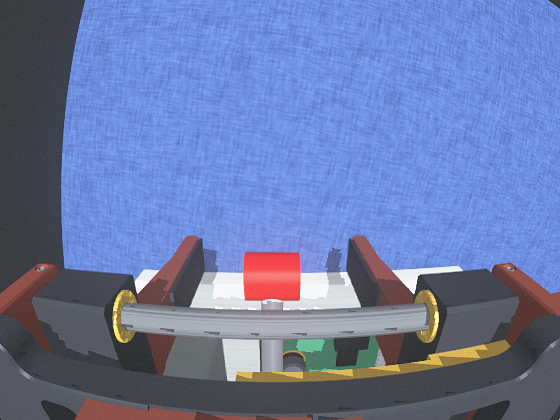

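Request:
{"fn": "step_arm", "kwargs": {"plan": [[-1,0,0,-2,0,0,0],[-1,0,0,-4,0,0,0],[-1,0,0,-4,0,0,0],[-1,0,0,-4,0,0,0],[-1,0,0,-4,0,0,0],[-1,0,0,-3,0,0,0],[-1,2,4,0,0,0,0],[-1,2,4,0,0,0,0],[-1,2,3.5,0,0,0,0],[-1,0,0,0,0,0,0],[-1,0,0,0,0,0,0],[-1,0,0,0,0,0,0]]}}

```text
clock: 31.08
ee_pos: [0.4947, 0.1673, 0.2565]
ee_rot: [-3.126, -0.31, 0.002]
wrist_force: [-0.8, -0.4, 0.0]
width: 0.0875
```

```bash
python3 w.py h2 lever_knob foot board_mid; python3 lev.py h2 | head -6
python3 - <<'E'
from h import *
for n,b in (("side",(100,220,160,300)),("scene",(150,280,330,460))):
    im=optics.get_image(n);cv2.imwrite(f'pics/h2{n}.png',cv2.resize(im[b[0]:b[1],b[2]:b[3],::-1],None,fx=5,fy=4.5,interpolation=cv2.INTER_CUBIC)) 
    print(n,[(round(d["p"],2),np.round(d["location"],1).tolist()) for d in nets.mark_of(n,"lever_knob")][:3])
E
```

```text
t 31.13 pos [0.4944 0.1678 0.2565] head 0.1992 zaxis [-0.001  0.    -1.   ] F [0.2 0.8 0. ] w 0.0878
shift cm tool [ -0.16 -16.58   0.66] turn z -0.005
lever_knob [(0.96, [220.7, 74.5])]
foot [(0.71, [220.8, 74.8])]
board_mid [(0.93, [284.1, 316.8]), (0.89, [281.4, 167.3]), (0.69, [186.3, 355.7])]
h2 [206  73  24  12 178] [218.   79.3]
-0.45 [0.4174 0.2695 0.0802] [219.5  76. ]
-0.35 [0.4167 0.2725 0.0876] [218.2  72.2]
-0.25 [0.4163 0.2749 0.0952] [216.9  69.1]
-0.15 [0.416  0.2764 0.103 ] [215.5  66.5]
-0.05 [0.4158 0.2772 0.111 ] [213.9  64.6]
side [(0.57, [201.9, 137.2])]
scene [(0.7, [431.4, 208.9])]
```

View pics/h2.png

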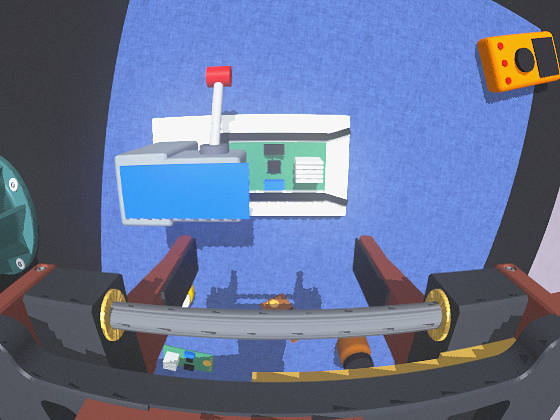

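View pics/h2side.png

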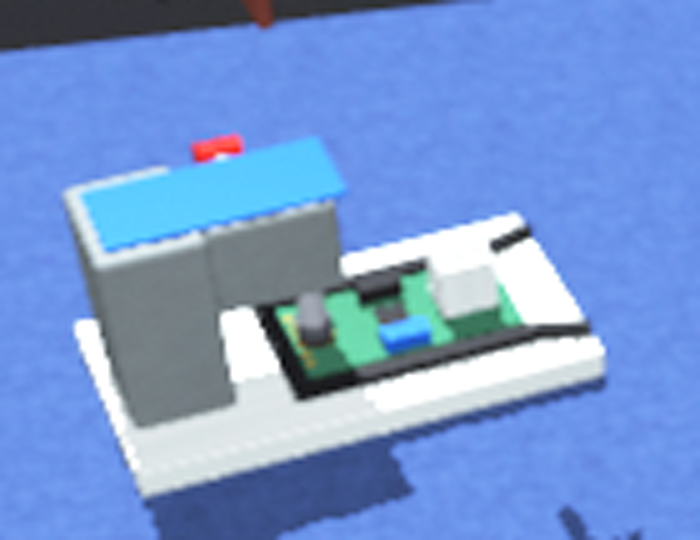

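View pics/h2scene.png

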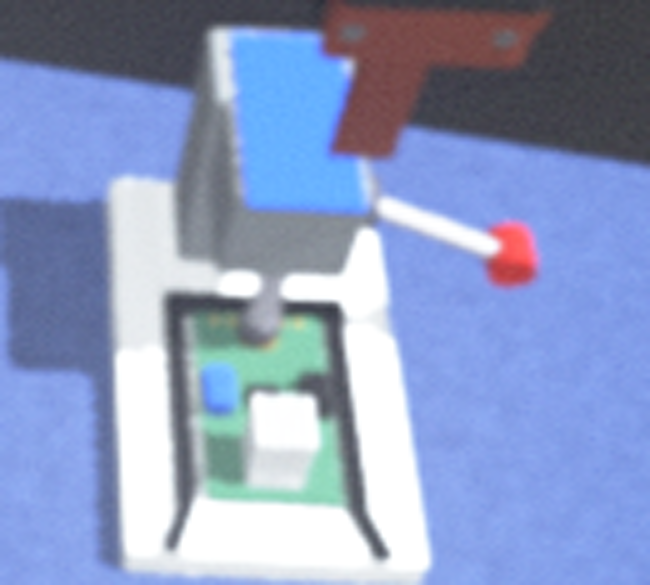

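Run:
```python
import pickle
from h import *
m=pickle.load(open('pics/h2.pkl','rb'));c,s=np.cos(-2.944),np.sin(-2.944)
T=lambda L:np.array([.497+c*L[0]-s*L[1],.1773+s*L[0]+c*L[1],L[2]])
for L in [(-60,30,24),(-60,-30,24),(-60,0,24),(-63,0,24),(-90,0,20)]: print(L,proj('wrist',T(np.array(L)/1000),m).round(1))
d=cv2.imread('pics/h2.png');cv2.imwrite('pics/h2z.png',cv2.resize(d[105:225,230:360],None,fx=5,fy=5,interpolation=cv2.INTER_CUBIC))
```

```text
(-60, 30, 24) [324.9 190.2]
(-60, -30, 24) [326.4 142.7]
(-60, 0, 24) [325.7 166.8]
(-63, 0, 24) [328.1 166.8]
(-90, 0, 20) [348.5 166.6]
```

View pics/h2z.png

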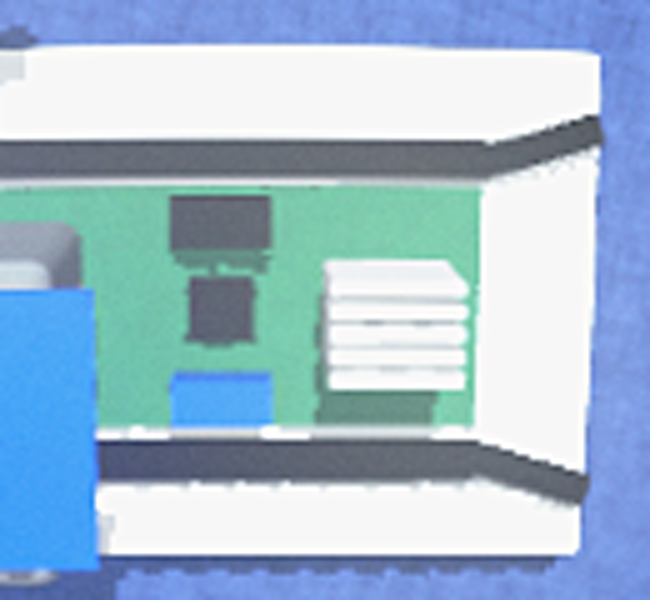

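```bash
python3 -c "
from rig import manip
print(manip.job_done(), manip.sense()['clock'])"
```

```text
the job is handed in; nothing more can be done
the job is handed in; nothing more can be done
```

I raised the lever to its stop and slid the larger green board, gold end first, along the rails until it met the end stop. I then let go of the board, swung the lever down to its stop and released it. The last clock reading was about 31 s of the 64 s allowed.

**Lever:** I took the stop as reached when the wrist force jumped, to about 29 N up and 30 N down. After release, the wrist picture puts the knob at about 0.45 rad below the horizontal, which is fully down. The scene and side cameras sit 2–3 pixels from the predicted fully-down position, which is about the size of their calibration error.

**Board:** In the last wrist picture its rear edge lies within about 0.5 pixel (under 1 mm) of where a fully home board should be. The foot is down on its gold spot.

**Failed or disagreed:**
- The first arc in each direction stopped short, because the knob slipped several mm in the fingers. I pushed on in small steps until the force rose.
- One network call reported the knob as the foot. I ignored that.
- The spool, tin, jar and drive were never touched, but I did not re-measure their positions at the end.

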